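Lay out an amplifier power supply on the bench mat

ROBOT

A 6-joint arm with a two-finger parallel gripper is mounted at the origin on the work surface. World frame = base frame: x ahead of the robot, y to its left, z up, the work surface at z = 0. Lengths are in m, angles in rad, forces in N, time in s.
With the tool pointing down it reaches from about 0.325 to 1 m from the base axis. Payload 5.1 kg.
Tool frame: the origin (TCP) lies on the centre line of the jaws, within the pads' length; the fingertips stand 8 mm ahead of it and the grasp point (between the pads) lies 11 mm behind it; z points along the fingers, y is the direction in which the jaws open and shut (so a half turn about z gives the same grasp; the last joint's range is limited). The gripper opens to 85 mm and grips with 20 to 120 N. Pads are 22 mm wide; open, the fingers measure 114 mm over their backs; the gripper's body (76 mm by 85 mm) begins 54 mm behind the grasp point. The pads swing forward as they close: fully open they stand 13 mm farther back than shut.
Start: joints at [1.235, 0.124, 1.65, -0, 1.367, -0.083], TCP at [0.163, 0.629, 0.239] pointing down, gripper open.
Joint ranges: [-2.61, 2.61], [-1.02, 2.33], [0.03, 2.71], [-1.35, 4.49], [0.32, 2.68], [-2.91, 2.91]. Speed limits (rad/s): [2.57, 2.57, 3.14, 3.14, 3.14, 3.14].

INTERFACE

Orientations are given as a unit quaternion [x, y, z, w].
In Python, from station import get_state, viewer, r gives the robot as it stands.
- The arm moves only by the tool drive_tool, never from a script. Its argument "targets" is a list of rows, each a list of 3 entries, a list of its own where there are three numbers: the turn, a rotation vector about the tool's x, y, z in degrees, then the shift along the tool's x, y, z in m, then the opening, from 0 (shut) to 1 (fully open). A call has 1 to 20 rows; each row is the pose to reach, as a shift and turn from the pose commanded when the call began, along the tool's axes at that moment; what a row does not reach only later rows make up. A row lasts 1/10 s, in which the tool goes at most 50 mm and 8.59 degrees, less where a joint would pass 70% of its speed; a pose out of reach is approached as far as the arm can. A call with a gripper value outside its range is refused whole. The fingers move at their own pace and stop on an object; "squeeze" is the grip in N (left out, the last holds). Time passes only in rows, so rows that repeat a pose let the fingers close. It gives the time, the measured TCP pose, the force and the opening at its end, in the units of the state.
- get_state(): the state, without advancing time (a new reading comes with each control period).
- viewer.snapshot(name): name is "scene" or "top" or "wrist"; returns the picture (480x640x3 uint8, blue, green, red); there is no depth.
- viewer.camera_params(name): a dict with "fx", "fy", "cx", "cy" (pixels), "R" (3x3) and "t" (3): a world point X has camera coordinates R X + t; the wrist camera has in their place "mount" (4x4, takes a point from camera to tool coordinates, whose origin is the TCP and whose axes are the flange's). Camera axes: x right, y down, z forward; pixel columns grow to the right and rows downward; lengths in m; the calibration is good to about 2 mm. A picture is of the moment at which its call begins: read the wrist's pose just before it. camera_params takes no time and is no camera call.
- r.finish_job(): hands the job in, once; it reports no verdict.
The state is a dict: "time_s": time; "joint_positions": joint angles; "joint_vel": joint speeds; "joint_torque": joint torques, N m; "tcp_pos": TCP position; "orientation": TCP orientation; "ft_force": force on the tool from outside, world axes, zero at the start; "moment": the same for the moment, N m; "width": opening from 0.0 (shut) to 1.0 (fully open).
Only numpy, scipy, OpenCV 4.12 (cv2) and the standard library are available. Lean on these libraries where they do the work, as an engineer would, in place of code of your own. Each camera call takes 0.05 s, during which the arm holds its last target.

TASK

Lay out the amplifier's power supply on the pink mat: over the brass post of the blue mounting plate stack the black rubber pad first, then the copper transformer ring, then the steel washer, each lying flat on the one below; stand the blue capacitor upright on the mat, midway between the post and the heat sink; and lay the black rectifier, terminals up, on the middle of the heat sink's top. Never let the capacitor topple, and leave the white solder reel and the green battery where they are.

Things in the scene. Friction and masses are not known exactly. Their poses are not given: they have to be found in the camera images.
- rubber_pad: Loose black rubber ring lying flat: outer diameter 60, hole 18, 8 thick (mm). Origin at the centre of its underside, z up.
- transformer: Loose copper-coloured toroidal transformer, a plain ring lying flat: outer diameter 64, hole 22, 24 high (mm), 0.28 to 0.49 kg. Origin at the centre of its underside, z up.
- steel_washer: Loose bright steel ring lying flat: outer diameter 48, hole 16, 8 thick (mm). Origin at the centre of its underside, z up.
- capacitor: Loose blue can with a white band and a silver top, standing upright: diameter 35, height 50 (mm), 50 to 90 g. Origin at the centre of its underside, z up.
- rectifier: Loose black square block 30 x 30 x 16 high (mm) with four small brass terminals standing 8 mm above its top, 9 mm off centre along x and y (total height 24). Origin at the centre of its underside; x and y along its sides, z up. It lies with its terminals up.
- mount_plate: Fixed blue square plate 90 x 90 x 6 (mm) with an upright brass post at its centre: post diameter 10, tapering to 4 over its last 5 mm, standing 48 above the plate's upper face (post top 54 above the bench). Origin on the post's axis at the plate's underside (bench level), so the first ring rests at 6 mm; x and y along the plate's sides.
- heat_sink: Fixed aluminium finned heat sink 80 x 80 x 30 high (mm) with a flat closed top. Origin at the centre of its underside (bench level); x and y along its sides.
- mat: Thin pink mat lying on the bench, 200 (x) by 360 (y) mm, 1 mm thick, soft: things on it rest at bench level (z = 0). The mounting plate and the heat sink stand on it 120 mm either side of its centre along its y axis, which of them on which side varies. Origin at its centre, which is therefore midway between the post and the heat sink's centre.
- reel: Bystander: solder reel lying flat among the parts, two white flanges of diameter 60 with a grey winding between, 34 high (mm). Origin at the centre of its underside. To be left alone.
- battery: Bystander: small green and brass block battery, 48 (x) by 26 (y) by 17 high (mm), lying on the bench near the parts. Origin at the centre of its underside. To be left alone.
Things that resemble listed ones, but are neither listed nor needed, are in the scene too. There is more than one size of the rectifier; the job needs the smallest.

How it is judged:
At the end, for the whole second after the job is handed in: Centred on the post within 10 mm and flat: pad 6 mm above the bench, transformer 14, washer 38 (undersides, +-4 mm); capacitor upright on the mat within 15 mm of the midpoint of post and heat sink; rectifier flat, terminals up, within 13 mm of the heat sink top's centre; all at rest (horizontal distance between each of rubber_pad, transformer, steel_washer and mount_plate below 0.01 m and z of rubber_pad in the frame of mount_plate between 0.002 and 0.01 m and angle between each of rubber_pad, transformer, steel_washer, capacitor, rectifier's own z axis and vertical below 0.12 rad and z of transformer in the frame of mount_plate between 0.01 and 0.018 m and z of steel_washer in the frame of mount_plate between 0.034 and 0.042 m and horizontal distance between capacitor and mat below 0.015 m and z of capacitor in the frame of mat between -0.004 and 0.004 m and horizontal distance between rectifier and heat_sink below 0.013 m and z of rectifier in the frame of heat_sink between 0.026 and 0.034 m and linear speed of each of rubber_pad, transformer, steel_washer, capacitor, rectifier below 0.02 m/s and angular speed of each of rubber_pad, transformer, steel_washer, capacitor, rectifier below 0.3 rad/s); the robot touches nothing.
It fails at once if the capacitor toppled (angle between capacitor's own z axis and vertical above 0.7 rad).
It fails at once if the solder reel was moved more than 30 mm (distance of reel from where it was at the start of the episode above 0.03 m).
It fails at once if the battery was moved more than 30 mm (distance of battery from where it was at the start of the episode above 0.03 m).
It also fails if it takes over 131 s, if anything falls off the work surface, if the arm or the gripper's body presses on something with over 40 N, if the wrist force passes 120 N, or if a joint passes its speed limit or range.

## Working session

There is one attempt and no reset: what is moved stays moved. The work goes in short steps, Python scripts to look and compute and a tool call to move; the robot and the scene stay as the last step left them, time stands still between calls to the robot, and variables do not carry over. Pictures are saved under pics/ and viewed, and the job is handed in when it is done.

Besides the shell and the picture viewer there is one more tool, called as a command line: name --argument value ..., lists and objects as JSON in quotes. drive_tool: Moves the arm, as the interface text tells. Its arguments: {"type":"object","properties":{"targets":{"type":"array"},"squeeze":{"type":"number"}},"required":["targets"]}

```bash
mkdir -p pics; ls; python3 - <<'E'
from station import get_state, viewer, r
import cv2
s=get_state(); print(s)
for n in ("scene","top","wrist"):
    cv2.imwrite(f"pics/a_{n}.png",viewer.snapshot(n))
    print(n,viewer.camera_params(n))
E
```

```text
pics
{'time_s': 0.0, 'joint_positions': array([ 1.23538687e+00,  1.24514311e-01,  1.65167683e+00,  8.02840367e-06,
        1.36747257e+00, -8.26173593e-02]), 'joint_vel': array([ 0.00087915,  0.00123441,  0.00067697, -0.00059662, -0.00280362,
       -0.00071152]), 'joint_torque': array([ 3.13368282e-04, -4.23596478e+01, -3.65467000e+01, -2.57424597e-05,
        6.57636352e-03,  2.82367473e-06]), 'tcp_pos': array([0.16241324, 0.62877499, 0.23804536]), 'orientation': array([ 1.26060510e-01,  9.92022014e-01, -1.01217656e-03, -2.18712156e-04]), 'ft_force': array([ 0.41265074, -0.85457909, -0.0193704 ]), 'moment': array([-0.04902438,  0.02277674,  0.00881718]), 'width': 0.999403804947804}
scene {'fx': 441.65657886288415, 'fy': 441.65657886288415, 'cx': 316.1176390341138, 'cy': 235.78315211613716, 'R': array([[-0.35945997,  0.93314732, -0.00496056],
       [ 0.67250316,  0.25536391, -0.69464291],
       [-0.64693742, -0.25303231, -0.71933762]]), 't': array([ 0.18742828, -0.31380782,  1.19890369])}
top {'fx': 597.0254614767446, 'fy': 597.0254614767446, 'cx': 322.1518061113257, 'cy': 237.16245014073704, 'R': array([[ 0.00788879, -0.99981197,  0.01771421],
       [-0.99042315, -0.01025413, -0.13768381],
       [ 0.13783957, -0.0164584 , -0.99031782]]), 't': array([-0.02421483,  0.49981789,  1.04976003])}
wrist {'fx': 397.9604040852094, 'fy': 397.9604040852094, 'cx': 314.2256927713485, 'cy': 237.73246259985575, 'mount': array([[ 3.89171168e-04, -9.50729078e-01, -3.10022690e-01,
         8.08906476e-02],
       [ 9.99999913e-01,  3.23400539e-04,  2.63544703e-04,
        -2.56760112e-05],
       [-1.50298108e-04, -3.10022766e-01,  9.50729121e-01,
        -1.34883730e-01],
       [ 0.00000000e+00,  0.00000000e+00,  0.00000000e+00,
         1.00000000e+00]])}
```

View pics/a_top.png

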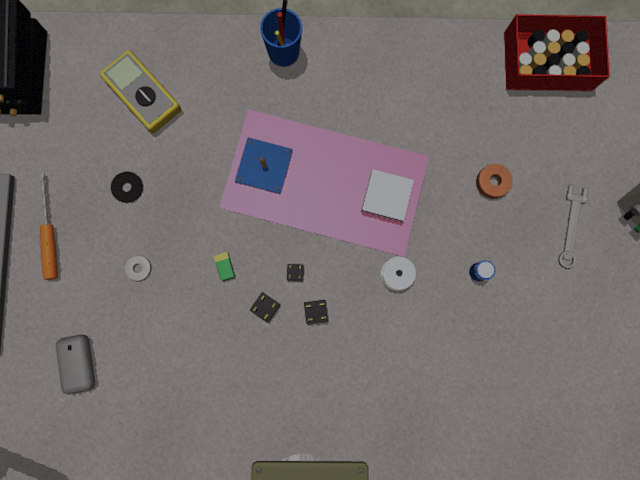

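View pics/a_scene.png

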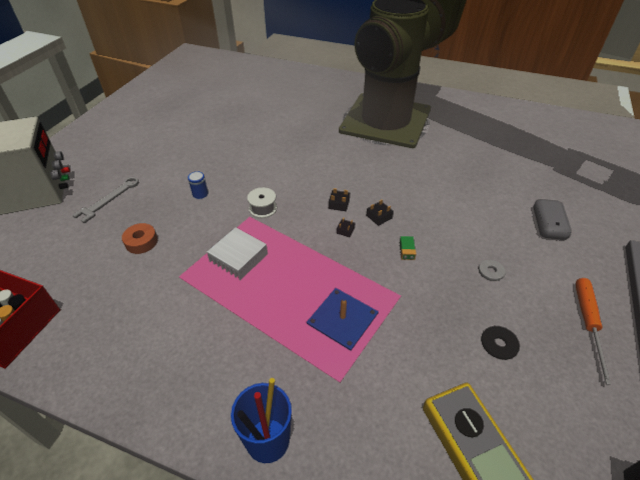

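View pics/a_wrist.png

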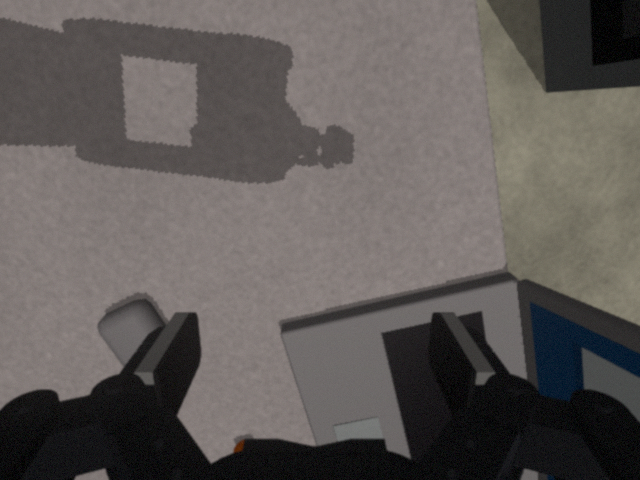

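The top view shows:
- **Parts to move:** pad (127,187), washer (137,268), transformer (495,181) and capacitor (483,270).
- **Fixed parts:** post (264,163) and heat sink (388,196).
- **Leave alone:** reel (398,273) and battery (224,267).
- **Lookalikes for the rectifier:** (295,272) is the smallest; (265,307) and (316,312) are bigger.

Next I measure positions from the top view and check the crop.

```bash
cat > h.py <<'E'
import numpy as np, cv2
from scipy.spatial.transform import Rotation as Ro
from station import get_state, viewer, r
def cast(name,uv,z,st=None):
    p=viewer.camera_params(name)
    uv=np.atleast_2d(np.array(uv,float))
    d=np.c_[(uv[:,0]-p['cx'])/p['fx'],(uv[:,1]-p['cy'])/p['fy'],np.ones(len(uv))]
    if name=='wrist':
        R=Ro.from_quat(st['orientation']).as_matrix();M=p['mount']
        D=d@(R@M[:3,:3]).T; C=R@M[:3,3]+st['tcp_pos']
    else:
        D=d@p['R']; C=-p['R'].T@p['t']
    return C+D*((z-C[2])/D[:,2])[:,None]
def proj(name,X,st=None):
    p=viewer.camera_params(name); X=np.atleast_2d(X)
    if name=='wrist':
        R=Ro.from_quat(st['orientation']).as_matrix();M=p['mount']
        c=((X-st['tcp_pos'])@R-M[:3,3])@M[:3,:3]
    else: c=X@p['R'].T+p['t']
    return np.c_[c[:,0]/c[:,2]*p['fx']+p['cx'],c[:,1]/c[:,2]*p['fy']+p['cy']]
def blob(mask,box):
    x0,y0,x1,y1=box
    m=mask[y0:y1,x0:x1].astype(np.uint8)
    cs,_=cv2.findContours(m,cv2.RETR_EXTERNAL,cv2.CHAIN_APPROX_NONE)
    c=max(cs,key=cv2.contourArea)+np.array([[[x0,y0]]])
    return c[:,0,:].astype(float)
def circ(P):
    A=np.c_[2*P[:,:2],np.ones(len(P))];s=np.linalg.lstsq(A,(P[:,:2]**2).sum(1),rcond=None)[0]
    return s[:2],2*np.sqrt(s[2]+s[:2]@s[:2])
E
python3 - <<'E'
from h import *
im=cv2.imread('pics/a_top.png').astype(int);B,G,R_=im[...,0],im[...,1],im[...,2]
V=im.max(2)
hsv=cv2.cvtColor(im.astype(np.uint8),cv2.COLOR_BGR2HSV);H,S,Vv=[hsv[...,i].astype(int) for i in range(3)]
def rep(n,mask,box,z,rnd=True):
    c=blob(mask,box);P=cast('top',c,z)
    (cx,cy),(w,h),a=cv2.minAreaRect((P[:,:2]*1000).astype(np.float32))
    print(n,'rect',round(cx,1),round(cy,1),round(w,1),round(h,1),round(a,1),'circ',[np.round(v*1000,1) for v in circ(P)])
rep('pad',V<60,(95,160,160,215),.008)
print('bg',im[230,330],im[268,126],im[268,137],im[270,483])
rep('washer',(S<30)&(Vv>125),(115,245,165,295),.008)
rep('trafo',(R_-B>50),(465,150,525,210),.024)
rep('capTop',(Vv>150)&(S<110),(460,250,510,290),.05)
rep('capAll',(S>110)&(H>90)&(H<130),(460,250,510,290),.02)
rep('rect',V<70,(280,258,310,288),.016)
rep('r2',V<70,(245,288,285,325),.02)
rep('r3',V<70,(300,295,335,330),.02)
rep('plate',(B-R_>40)&(G<100),(225,130,300,200),.006)
rep('sink',(S<30)&(Vv>140),(350,160,420,230),.03)
rep('mat',(R_-G>30)|((B-R_>40)),(200,100,440,265),.0)
rep('reel',(S<30)&(Vv>130),(375,250,420,295),.034)
rep('batt',(G-R_>15)|(R_-B>50),(205,245,245,290),.017)
cv2.imwrite('pics/crop.png',cv2.resize(im[220:340,200:360].astype(np.uint8),None,fx=5,fy=5,interpolation=cv2.INTER_CUBIC))
cv2.imwrite('pics/crop2.png',cv2.resize(im[145:290,230:350].astype(np.uint8),None,fx=4,fy=4))
E
```

```text
pad rect 595.0 347.1 57.8 57.7 2.8 circ [array([595.3, 347.1]), np.float64(57.7)]
bg [146 121 152] [132 136 137] [115 117 120] [160 156 155]
washer rect 443.9 319.9 43.7 44.6 47.1 circ [array([443.7, 320.3]), np.float64(44.1)]
trafo rect 612.9 -342.2 60.2 61.6 88.4 circ [array([ 613.3, -342.3]), np.float64(61.3)]
capTop rect 442.6 -310.9 26.8 28.8 0.6 circ [array([ 442.9, -311.7]), np.float64(27.1)]
capAll rect 442.9 -312.9 34.5 45.4 16.9 circ [array([ 443.5, -315.2]), np.float64(36.0)]
rect rect 436.8 29.3 31.2 29.4 0.5 circ [array([436.8,  29.7]), np.float64(32.3)]
r2 rect 373.2 82.9 41.9 39.9 55.7 circ [array([373.2,  82.8]), np.float64(45.1)]
r3 rect 365.4 -9.1 40.8 39.3 8.0 circ [array([365.6,  -9. ]), np.float64(44.1)]
plate rect 640.9 92.1 88.6 88.8 75.7 circ [array([640.7,  92.2]), np.float64(100.2)]
sink rect 581.7 -140.6 78.6 79.4 75.6 circ [array([ 581.7, -140.7]), np.float64(89.2)]
mat rect 611.7 -24.4 359.6 199.5 75.6 circ [array([617.7, -29.2]), np.float64(312.3)]
reel rect 437.1 -158.7 59.9 60.3 36.9 circ [array([ 437.1, -157.9]), np.float64(59.9)]
batt rect 447.2 159.5 48.3 26.2 18.2 circ [array([447.1, 159.5]), np.float64(41.0)]
```

View pics/crop.png

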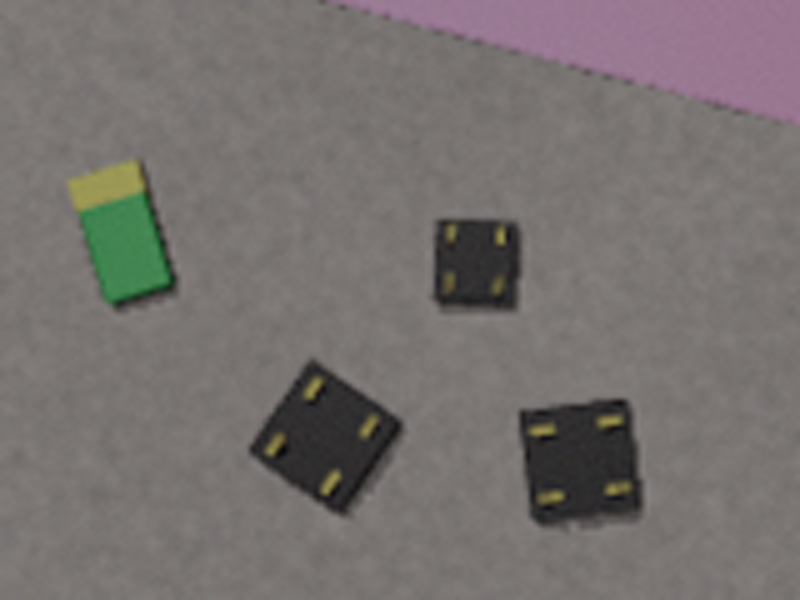

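The top view is consistent. The sizes match, the post and heat sink are 240 mm apart, and their midpoint equals the mat's centre. The crop shows the small block at (295,272) is 30 mm while the others are 40 mm, so that is the rectifier. I start with the pad.

```bash
cat >> h.py <<'E'
def go(x,y,z,yaw=None):
    """shift in tool axes from measured pose; yaw = world angle (deg) of tool y"""
    s=get_state();R=Ro.from_quat(s['orientation']).as_matrix()
    d=R.T@(np.array([x,y,z])-s['tcp_pos'])
    print('t',round(s['time_s'],2),'tcp',np.round(s['tcp_pos']*1000,1),'shift',np.round(d,4),'yaw',round(np.degrees(np.arctan2(R[1,1],R[0,1])),2),'tilt',np.round(R[:2,2],4),'w',round(s['width'],3),'F',np.round(s['ft_force'],1))
E
python3 -c "
from h import *
go(.5953,.3471,.15)"
```

```text
t 0.15 tcp [162.5 628.9 238.3] shift [-0.4896 -0.1645  0.0886] yaw 75.52 tilt [-0.0005 -0.0015] w 0.996 F [-0.1  0.2 -0.6]
```

drive_tool --targets '[[[0,0,0],[-0.49,-0.1645,0.05],1],[[0,0,0],[-0.49,-0.1645,0.05],1],[[0,0,0],[-0.49,-0.1645,0.05],1],[[0,0,0],[-0.49,-0.1645,0.05],1],[[0,0,0],[-0.49,-0.1645,0.05],1],[[0,0,0],[-0.49,-0.1645,0.05],1],[[0,0,0],[-0.49,-0.1645,0.05],1],[[0,0,0],[-0.49,-0.1645,0.088],1],[[0,0,0],[-0.49,-0.1645,0.088],1],[[0,0,0],[-0.49,-0.1645,0.088],1],[[0,0,0],[-0.49,-0.1645,0.088],1],[[0,0,0],[-0.49,-0.1645,0.088],1],[[0,0,0],[-0.49,-0.1645,0.088],1],[[0,0,0],[-0.49,-0.1645,0.088],1],[[0,0,0],[-0.49,-0.1645,0.088],1],[[0,0,0],[-0.49,-0.1645,0.088],1],[[0,0,0],[-0.49,-0.1645,0.088],1],[[0,0,0],[-0.49,-0.1645,0.088],1]]' --squeeze 60

```text
time_s: 1.95
tcp_pos: [0.5956, 0.3479, 0.1516]
orientation: [0.126, 0.992, 0.0, 0.0]
ft_force: [-0.2, 0.1, 0.4]
width: 1.003
```

```bash
python3 - <<'E'
from h import *
s=get_state(); im=viewer.snapshot('wrist'); cv2.imwrite('pics/b.png',im)
go(.5953,.3471,.004)
print(proj('wrist',[.5953,.3471,.008],s))
E
```

```text
t 2.0 tcp [595.7 347.8 151.5] shift [ 0.0002 -0.0008  0.1475] yaw 75.54 tilt [0.0002 0.0001] w 1.0 F [-0.4 -0.5 -0.1]
[[312.92797109 224.5955677 ]]
```

View pics/b.png

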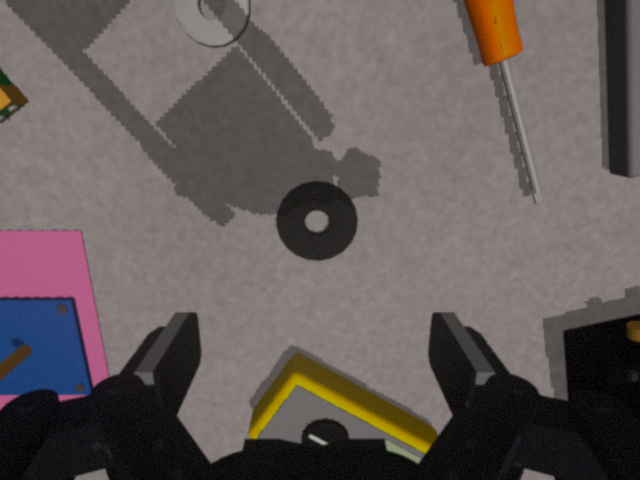

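The wrist view shows the pad at (317,220) against a predicted (313,225), a disagreement of about 3 mm. I'll measure it in the wrist view.

```bash
cat >> h.py <<'E'
def rep(name,n,mask,box,z,st=None):
    c=blob(mask,box);P=cast(name,c,z,st)
    (cx,cy),(w,h),a=cv2.minAreaRect((P[:,:2]*1000).astype(np.float32))
    print(n,'rect',round(cx,1),round(cy,1),round(w,1),round(h,1),round(a,1),'circ',[np.round(v*1000,1) for v in circ(P)])
E
python3 - <<'E'
from h import *
im=cv2.imread('pics/b.png');s=get_state();V=im.max(2)
rep('wrist','pad',V<48,(265,170,370,270),.008,s)
hole=((V>60))
rep('wrist','hole',hole,(297,201,337,241),.008,s)
E
```

```text
pad rect 593.5 350.0 56.9 58.2 89.7 circ [array([593.4, 350. ]), np.float64(57.2)]
hole rect 593.3 349.8 17.4 16.6 75.6 circ [array([593.2, 350.1]), np.float64(17.0)]
```

drive_tool --targets '[[[0,0,0],[0.0017,0.0006,0.03],1],[[0,0,0],[0.0017,0.0006,0.06],1],[[0,0,0],[0.0017,0.0006,0.09],1],[[0,0,0],[0.0017,0.0006,0.115],1],[[0,0,0],[0.0017,0.0006,0.13],1],[[0,0,0],[0.0017,0.0006,0.14],1],[[0,0,0],[0.0017,0.0006,0.1465],1],[[0,0,0],[0.0017,0.0006,0.1465],0.8],[[0,0,0],[0.0017,0.0006,0.1465],0.8],[[0,0,0],[0.0017,0.0006,0.1465],0.6],[[0,0,0],[0.0017,0.0006,0.1465],0.6],[[0,0,0],[0.0017,0.0006,0.1465],0.6],[[0,0,0],[0.0017,0.0006,0.1465],0.6],[[0,0,0],[0.0017,0.0006,0.1465],0.6],[[0,0,0],[0.0017,0.0006,0.1465],0.6]]' --squeeze 40

```text
time_s: 3.5
tcp_pos: [0.5957, 0.3491, 0.0073]
orientation: [0.126, 0.992, 0.001, 0.001]
ft_force: [-1.2, -0.5, 5.9]
width: 0.67
```

```bash
python3 - <<'E'
from h import *
s=get_state(); im=viewer.snapshot('wrist'); cv2.imwrite('pics/c.png',im)
go(.6409,.0921,.15)
E
```

```text
t 3.55 tcp [595.7 349.1   7.3] shift [-0.1084 -0.2373 -0.143 ] yaw 75.52 tilt [0.0029 0.0014] w 0.671 F [-1.2 -0.9  5.4]
```

View pics/c.png

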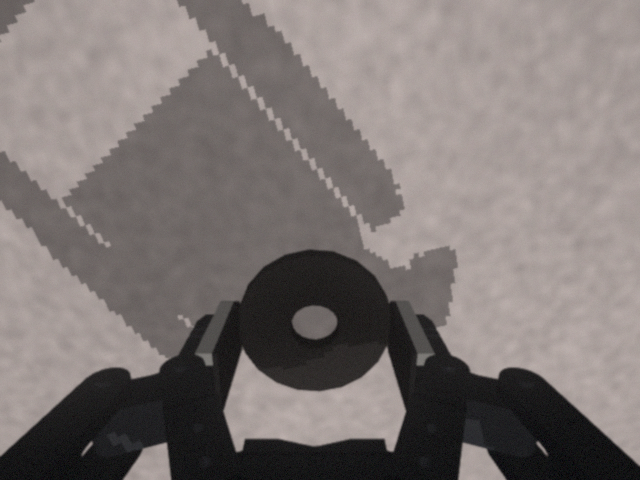

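```bash
python3 - <<'E'
from h import *
im=cv2.imread('pics/c.png');s=get_state();V=im.max(2)
rep('wrist','hole',V>60,(285,300,345,345),.008,s)
print(s['tcp_pos'])
R=Ro.from_quat(s['orientation']).as_matrix()
h=cv2.moments((V[300:345,285:345]>60).astype(np.uint8));
c=cast('wrist',[285+h['m10']/h['m00'],300+h['m01']/h['m00']],.008,s)[0];print('hole in tool',R.T@(c-s['tcp_pos']))
print(proj('wrist',s['tcp_pos']+ (R@np.array([[x,y,.007] for y in(-.029,.029) for x in(-.011,.011)]).T).T,s))
E
```

```text
hole rect 592.4 350.0 16.2 15.4 41.0 circ [array([592.4, 350. ]), np.float64(15.6)]
[0.59569393 0.34913755 0.007261  ]
hole in tool [ 3.49632245e-03  1.63697332e-05 -7.47726400e-04]
[[243.50668568 343.36268058]
 [240.44750632 294.79668802]
 [384.77903615 343.39834176]
 [387.87416853 294.83865921]]
```

The pad is held: width is 57 mm, the hole is centred in y and lies about 3.5 mm toward tool +x. The tips touched the bench at TCP 7 mm, so the tips reach about 7 mm ahead here. Next I lift and go over the post.

drive_tool --targets '[[[0,0,0],[0,0,-0.02],0.6],[[0,0,0],[0,0,-0.06],0.6],[[0,0,0],[0,0,-0.11],0.6],[[0,0,0],[-0.02,-0.04,-0.14],0.6],[[0,0,0],[-0.04,-0.08,-0.163],0.6],[[0,0,0],[-0.06,-0.12,-0.163],0.6],[[0,0,0],[-0.08,-0.16,-0.163],0.6],[[0,0,0],[-0.095,-0.2,-0.163],0.6],[[0,0,0],[-0.108,-0.237,-0.163],0.6],[[0,0,0],[-0.108,-0.237,-0.163],0.6],[[0,0,0],[-0.108,-0.237,-0.163],0.6],[[0,0,0],[-0.108,-0.237,-0.163],0.6],[[0,0,0],[-0.108,-0.237,-0.163],0.6]]'

```text
time_s: 4.85
tcp_pos: [0.6395, 0.0934, 0.1679]
orientation: [0.125, 0.992, 0.0, 0.0]
ft_force: [-0.3, 0.4, 0.1]
width: 0.668
```

```bash
python3 - <<'E'
from h import *
s=get_state(); im=viewer.snapshot('wrist'); cv2.imwrite('pics/d.png',im)
go(.6409,.0921,.15)
print(proj('wrist',[[.6409,.0921,.054],[.6409,.0921,.006]],s))
E
```

```text
t 4.9 tcp [639.5  93.4 167.9] shift [-0.0016 -0.0009  0.0179] yaw 75.62 tilt [0.0001 0.0002] w 0.667 F [ 0.2  0.  -0.5]
[[312.75849117 239.72397538]
 [312.95258684 220.17973359]]
```

View pics/d.png

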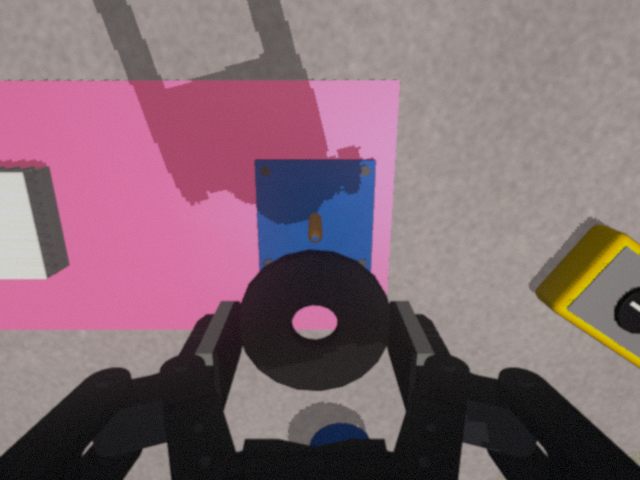

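The post shows at about (315,215–242) above the held pad. Next I measure its base and tip.

```bash
python3 - <<'E'
from h import *
im=cv2.imread('pics/d.png').astype(int);s=get_state()
m=((im[...,2]-im[...,0])>15)&(im[...,1]>0)
c=blob(m,(300,200,330,250)); print(c.min(0),c.max(0))
for v in range(int(c[:,1].min()),int(c[:,1].max())+1):
    q=c[c[:,1]==v]; print(v,q[:,0].min(),q[:,0].max(),end=' ; ')
cv2.imwrite('pics/dc.png',cv2.resize(im[150:260,240:390].astype(np.uint8),None,fx=5,fy=5,interpolation=cv2.INTER_CUBIC))
R=Ro.from_quat(s['orientation']).as_matrix()
for uv,z in(((315,241),.054),((315,213),.006)):
    p=cast('wrist',uv,z,s)[0];print('\n',uv,p,'tool',R.T@(p-s['tcp_pos']))
E
```

```text
[309. 214.] [321. 240.]
214 312.0 317.0 ; 215 311.0 318.0 ; 216 310.0 319.0 ; 217 310.0 319.0 ; 218 310.0 320.0 ; 219 310.0 320.0 ; 220 310.0 320.0 ; 221 310.0 320.0 ; 222 310.0 320.0 ; 223 309.0 320.0 ; 224 309.0 320.0 ; 225 309.0 320.0 ; 226 309.0 320.0 ; 227 309.0 320.0 ; 228 309.0 320.0 ; 229 309.0 320.0 ; 230 309.0 320.0 ; 231 309.0 321.0 ; 232 309.0 321.0 ; 233 309.0 321.0 ; 234 309.0 321.0 ; 235 309.0 321.0 ; 236 309.0 321.0 ; 237 309.0 320.0 ; 238 310.0 320.0 ; 239 310.0 319.0 ; 240 311.0 311.0 ; 
 (315, 241) [0.64210253 0.09332913 0.054     ] tool [-0.0024876   0.0005576   0.11386045]

 (315, 213) [0.63572472 0.09506582 0.006     ] tool [0.00412368 0.00064705 0.16186019]
```

View pics/dc.png

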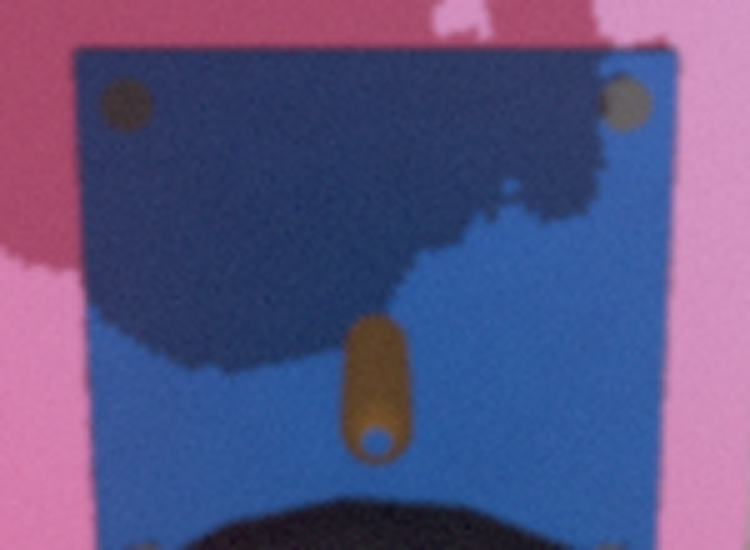

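drive_tool --targets '[[[0,0,0],[-0.0038,0.0006,0.03],0.6],[[0,0,0],[-0.0038,0.0006,0.07],0.6],[[0,0,0],[-0.0038,0.0006,0.09],0.6],[[0,0,0],[-0.0038,0.0006,0.095],0.6],[[0,0,0],[-0.0038,0.0006,0.1],0.6],[[0,0,0],[-0.0038,0.0006,0.105],0.6],[[0,0,0],[-0.0038,0.0006,0.11],0.6],[[0,0,0],[-0.0038,0.0006,0.115],0.6],[[0,0,0],[-0.0038,0.0006,0.12],0.6],[[0,0,0],[-0.0038,0.0006,0.12],0.6]]'

```text
time_s: 5.9
tcp_pos: [0.643, 0.0916, 0.0471]
orientation: [0.126, 0.992, -0.0, -0.001]
ft_force: [-0.6, 0.5, 0.2]
width: 0.669
```

```bash
python3 - <<'E'
from h import *
s=get_state(); im=viewer.snapshot('wrist'); cv2.imwrite('pics/e.png',im[200:440,150:480])
go(.6409,.0921,.0145)
E
```

```text
t 5.95 tcp [643.2  91.5  47.4] shift [ 0.0024 -0.      0.0329] yaw 75.51 tilt [-0.0008 -0.0001] w 0.668 F [-0.6  0.7 -0.5]
```

View pics/e.png

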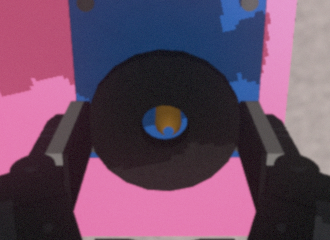

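The post is inside the hole, a pixel or two right of centre, with no contact force. I lower the rest and release.

drive_tool --targets '[[[0,0,0],[0,0.001,0.01],0.6],[[0,0,0],[0,0.001,0.02],0.6],[[0,0,0],[0,0.001,0.028],0.6],[[0,0,0],[0,0.001,0.0325],0.6],[[0,0,0],[0,0.001,0.0325],0.6],[[0,0,0],[0,0.001,0.0325],1],[[0,0,0],[0,0.001,0.0325],1],[[0,0,0],[0,0.001,0.0325],1],[[0,0,0],[0,0.001,0.0325],1],[[0,0,0],[0,0.001,0.01],1],[[0,0,0],[0,0.001,-0.04],1],[[0,0,0],[0,0.001,-0.09],1],[[0,0,0],[0,0.001,-0.12],1],[[0,0,0],[0,0.001,-0.12],1]]'

```text
time_s: 7.35
tcp_pos: [0.6475, 0.0929, 0.1757]
orientation: [0.126, 0.992, 0.001, 0.006]
ft_force: [0.5, -0.1, 0.1]
width: 0.999
```

```bash
python3 - <<'E'
from h import *
s=get_state(); im=viewer.snapshot('wrist'); cv2.imwrite('pics/f.png',im)
go(.6133,-.3423,.17)
E
```

```text
t 7.4 tcp [645.7  92.8 172. ] shift [-0.0774 -0.4293  0.0016] yaw 75.52 tilt [0.0071 0.0004] w 1.0 F [-0.1  0.2 -0.1]
```

View pics/f.png

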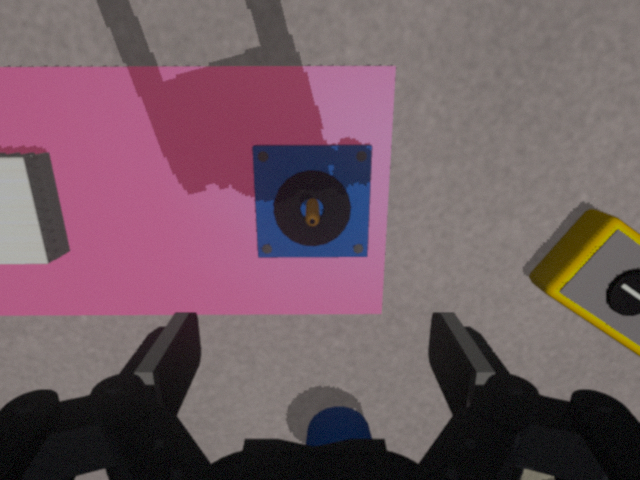

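The pad lies flat around the post on the plate. Next is the transformer.

drive_tool --targets '[[[0,0,0],[-0.077,-0.429,0],1],[[0,0,0],[-0.077,-0.429,0],1],[[0,0,0],[-0.077,-0.429,0],1],[[0,0,0],[-0.077,-0.429,0],1],[[0,0,0],[-0.077,-0.429,0],1],[[0,0,0],[-0.077,-0.429,0],1],[[0,0,0],[-0.077,-0.429,0],1],[[0,0,0],[-0.077,-0.429,0],1],[[0,0,0],[-0.077,-0.429,0],1],[[0,0,0],[-0.077,-0.429,0],1],[[0,0,0],[-0.077,-0.429,0],1],[[0,0,0],[-0.077,-0.429,0],1],[[0,0,0],[-0.077,-0.429,0],1],[[0,0,0],[-0.077,-0.429,0],1],[[0,0,0],[-0.077,-0.429,0],1],[[0,0,0],[-0.077,-0.429,0],1]]'

```text
time_s: 9.0
tcp_pos: [0.6112, -0.3415, 0.168]
orientation: [0.126, 0.992, -0.0, 0.0]
ft_force: [-0.2, 0.4, -0.3]
width: 1.003
```

```bash
python3 - <<'E'
from h import *
s=get_state(); im=viewer.snapshot('wrist'); cv2.imwrite('pics/g.png',im)
I=im.astype(int)
R=Ro.from_quat(s['orientation']).as_matrix()
m=(I[...,2]-I[...,0])>40
print(proj('wrist',[.6133,-.3423,.024],s))
rep('wrist','trafo',m,(200,100,430,330),.024,s)
go(.6133,-.3423,.014)
E
```

```text
[[313.76460965 227.50199375]]
trafo rect 612.3 -341.5 63.3 63.2 30.8 circ [array([ 611.9, -341.2]), np.float64(63.1)]
t 9.05 tcp [ 611.2 -341.6  168. ] shift [-2.20e-03 -1.00e-04  1.54e-01] yaw 75.55 tilt [ 0.0002 -0.0002] w 0.998 F [0.3 1.1 0.4]
```

View pics/g.png

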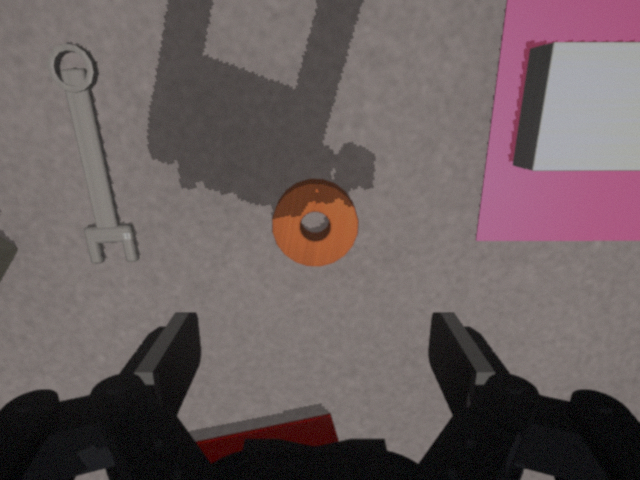

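The transformer is at (315,223), measured at (612,-341) mm with a diameter of 63 mm. I descend and grip.

drive_tool --targets '[[[0,0,0],[-0.0008,0.0005,0.04],1],[[0,0,0],[-0.0008,0.0005,0.08],1],[[0,0,0],[-0.0008,0.0005,0.11],1],[[0,0,0],[-0.0008,0.0005,0.135],1],[[0,0,0],[-0.0008,0.0005,0.148],1],[[0,0,0],[-0.0008,0.0005,0.154],1],[[0,0,0],[-0.0008,0.0005,0.154],1],[[0,0,0],[-0.0008,0.0005,0.154],0.6],[[0,0,0],[-0.0008,0.0005,0.154],0.6],[[0,0,0],[-0.0008,0.0005,0.154],0.6],[[0,0,0],[-0.0008,0.0005,0.154],0.6],[[0,0,0],[-0.0008,0.0005,0.154],0.6],[[0,0,0],[-0.0008,0.0005,0.154],0.6]]' --squeeze 70

```text
time_s: 10.35
tcp_pos: [0.6137, -0.3428, 0.0171]
orientation: [0.126, 0.992, -0.001, 0.002]
ft_force: [0.2, 1.9, 6.7]
width: 0.711
```

```bash
python3 - <<'E'
from h import *
s=get_state(); im=viewer.snapshot('wrist'); cv2.imwrite('pics/h.png',im)
I=im.astype(int)
R=Ro.from_quat(s['orientation']).as_matrix()
m=(I[...,2]-I[...,0])>40
c=blob(m,(200,200,430,440));P=(cast('wrist',c,.024,s)-s['tcp_pos'])@R
print('rng',c.min(0),c.max(0))
go(.6399,.0939,.20)
E
```

```text
rng [231. 238.] [398. 406.]
t 10.4 tcp [ 613.6 -342.7   17. ] shift [ 0.083   0.4291 -0.1839] yaw 75.51 tilt [ 0.0041 -0.0024] w 0.716 F [-1.1  1.3  6.7]
```

View pics/h.png

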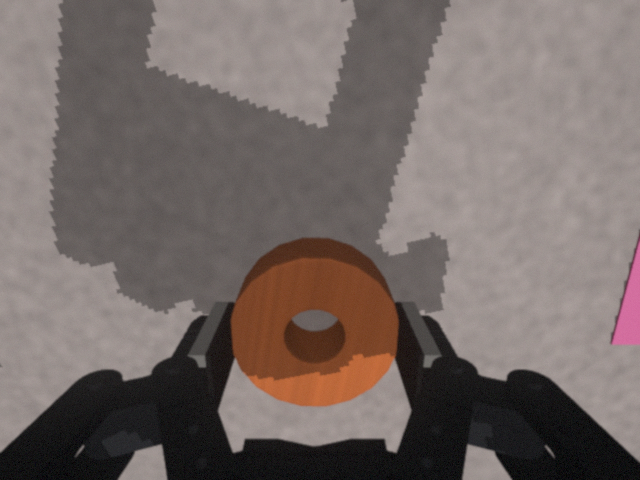

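```bash
python3 - <<'E'
from h import *
im=cv2.imread('pics/h.png');s=get_state()
R=Ro.from_quat(s['orientation']).as_matrix()
cv2.imwrite('pics/hc.png',cv2.resize(im[290:380,260:370],None,fx=6,fy=6,interpolation=cv2.INTER_CUBIC))
for uv in((314.5,258),(314.5,406),(231,326),(398,326),(314.5,309),(314.5,363),(284,335),(345,335)):
    print(uv,np.round(((cast('wrist',uv,.024,s)-s['tcp_pos'])@R*1000)[0],1))
E
```

```text
(314.5, 258) [31.9  0.1 -7.1]
(314.5, 406) [-30.4   0.1  -6.8]
(231, 326) [  5.3 -30.3  -6.9]
(398, 326) [ 5.4 30.5 -7. ]
(314.5, 309) [12.3  0.1 -7. ]
(314.5, 363) [-10.5   0.1  -6.9]
(284, 335) [  1.6 -11.1  -6.9]
(345, 335) [ 1.6 11.3 -7. ]
```

View pics/hc.png

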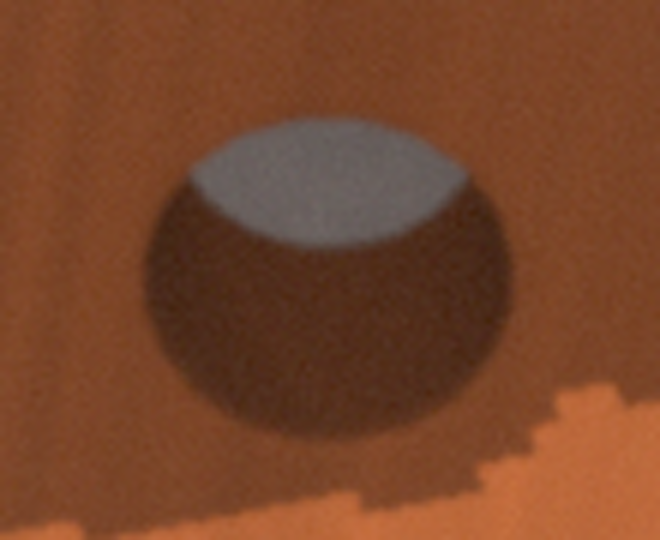

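The transformer hole sits at tool (+0.8, 0) mm. I lift it and carry it to the post, now estimated at (640,93.4).

drive_tool --targets '[[[0,0,0],[0,0,-0.02],0.55],[[0,0,0],[0,0,-0.06],0.55],[[0,0,0],[0,0,-0.1],0.55],[[0,0,0],[0.005,0.03,-0.13],0.55],[[0,0,0],[0.015,0.07,-0.15],0.55],[[0,0,0],[0.023,0.115,-0.16],0.55],[[0,0,0],[0.03,0.16,-0.16],0.55],[[0,0,0],[0.04,0.205,-0.16],0.55],[[0,0,0],[0.048,0.25,-0.16],0.55],[[0,0,0],[0.057,0.295,-0.16],0.55],[[0,0,0],[0.065,0.34,-0.16],0.55],[[0,0,0],[0.074,0.385,-0.16],0.55],[[0,0,0],[0.079,0.41,-0.16],0.55],[[0,0,0],[0.082,0.425,-0.16],0.55],[[0,0,0],[0.082,0.429,-0.16],0.55],[[0,0,0],[0.082,0.429,-0.16],0.55],[[0,0,0],[0.082,0.429,-0.16],0.55],[[0,0,0],[0.082,0.429,-0.16],0.55],[[0,0,0],[0.082,0.429,-0.16],0.55],[[0,0,0],[0.082,0.429,-0.16],0.55]]'

```text
time_s: 12.4
tcp_pos: [0.6398, 0.0934, 0.1738]
orientation: [0.127, 0.992, -0.0, -0.0]
ft_force: [0.5, 0.0, -3.0]
width: 0.712
```

```bash
python3 - <<'E'
from h import *
s=get_state(); im=viewer.snapshot('wrist'); cv2.imwrite('pics/i.png',im)
go(.6408,.0932,.025)
print(proj('wrist',[[.640,.0934,.054]],s))
E
```

```text
t 12.45 tcp [639.8  93.6 173.8] shift [-1.000e-03 -1.000e-04  1.488e-01] yaw 75.47 tilt [-0.0001 -0.0001] w 0.713 F [-0.3  0.5 -3.3]
[[314.23899262 234.90156429]]
```

View pics/i.png

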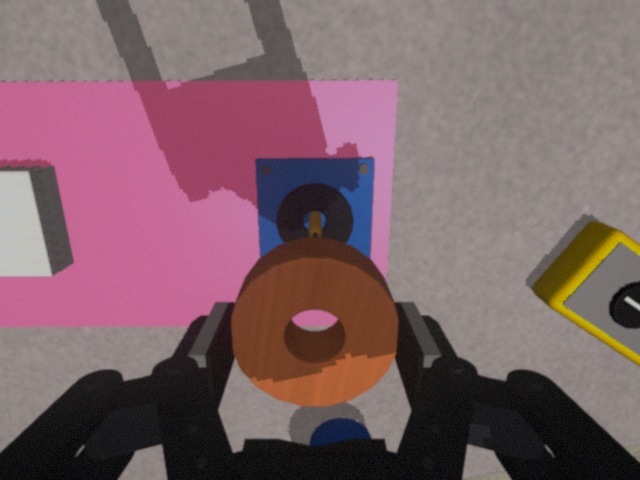

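The post tip at (315,235) matches the prediction. I lower to TCP z of about 32 mm and check before release.

drive_tool --targets '[[[0,0,0],[-0.001,0.0004,0.03],0.55],[[0,0,0],[-0.001,0.0004,0.06],0.55],[[0,0,0],[-0.001,0.0004,0.08],0.55],[[0,0,0],[-0.001,0.0004,0.09],0.55],[[0,0,0],[-0.001,0.0004,0.097],0.55],[[0,0,0],[-0.001,0.0004,0.102],0.55],[[0,0,0],[-0.001,0.0004,0.107],0.55],[[0,0,0],[-0.001,0.0004,0.112],0.55],[[0,0,0],[-0.001,0.0004,0.12],0.55],[[0,0,0],[-0.001,0.0004,0.128],0.55],[[0,0,0],[-0.001,0.0004,0.135],0.55],[[0,0,0],[-0.001,0.0004,0.141],0.55],[[0,0,0],[-0.001,0.0004,0.141],0.55]]'

```text
time_s: 13.75
tcp_pos: [0.6405, 0.0943, 0.0319]
orientation: [0.126, 0.992, -0.0, -0.001]
ft_force: [-0.1, 0.4, -2.8]
width: 0.712
```

```bash
python3 - <<'E'
from h import *
s=get_state(); im=viewer.snapshot('wrist'); cv2.imwrite('pics/j.png',im[200:440,150:480])
go(.6408,.0932,.031)
E
```

```text
t 13.8 tcp [640.7  94.3  32.4] shift [-0.0004 -0.001   0.0014] yaw 75.52 tilt [-0.0008 -0.0001] w 0.711 F [-0.4  0.6 -2.1]
```

View pics/j.png

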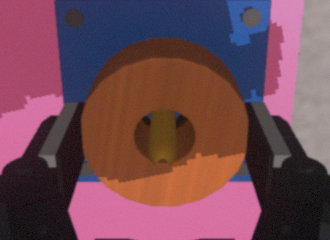

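drive_tool --targets '[[[0,0,0],[0,0,0.001],0.6],[[0,0,0],[0,0,0.001],1],[[0,0,0],[0,0,0.001],1],[[0,0,0],[0,0,0.001],1],[[0,0,0],[0,0,0.001],1],[[0,0,0],[0,0,-0.03],1],[[0,0,0],[0,0,-0.08],1],[[0,0,0],[0,0,-0.13],1],[[0,0,0],[0,0,-0.14],1],[[0,0,0],[0,0,-0.14],1],[[0,0,0],[0,0,-0.14],1],[[0,0,0],[0,0,-0.14],1],[[0,0,0],[0,0,-0.14],1]]'

```text
time_s: 15.1
tcp_pos: [0.6396, 0.0942, 0.17]
orientation: [0.126, 0.992, -0.0, -0.002]
ft_force: [0.7, 0.1, 0.8]
width: 0.995
```

```bash
python3 - <<'E'
from h import *
s=get_state(); im=viewer.snapshot('wrist'); cv2.imwrite('pics/k.png',im)
go(.443,.321,.172)
for uv,z in(((315,238),.054),):
    print(proj('wrist',[.640,.0934,.054],s))
cv2.imwrite('pics/kc.png',cv2.resize(im[150:290,230:390],None,fx=4,fy=4,interpolation=cv2.INTER_CUBIC))
E
```

```text
t 15.15 tcp [639.8  94.2 170.4] shift [ 0.2473  0.1703 -0.0009] yaw 75.51 tilt [-0.0037 -0.0003] w 1.0 F [-0.7  0.8 -0.3]
[[313.4171293  238.00229376]]
```

View pics/kc.png

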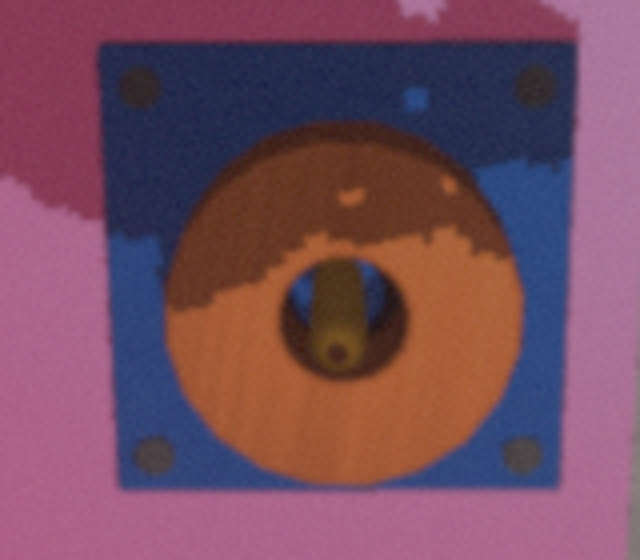

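The transformer is flat over the pad. The post tip at (314.5,238) puts the post at about (640.2,94.1). Next is the washer.

drive_tool --targets '[[[0,0,0],[0.247,0.17,0],1],[[0,0,0],[0.247,0.17,0],1],[[0,0,0],[0.247,0.17,0],1],[[0,0,0],[0.247,0.17,0],1],[[0,0,0],[0.247,0.17,0],1],[[0,0,0],[0.247,0.17,0],1],[[0,0,0],[0.247,0.17,0],1],[[0,0,0],[0.247,0.17,0],1],[[0,0,0],[0.247,0.17,0],1],[[0,0,0],[0.247,0.17,0],1],[[0,0,0],[0.247,0.17,0],1],[[0,0,0],[0.247,0.17,0],1],[[0,0,0],[0.247,0.17,0],1]]'

```text
time_s: 16.45
tcp_pos: [0.4446, 0.3202, 0.1728]
orientation: [0.127, 0.992, -0.0, -0.0]
ft_force: [0.2, -0.0, -0.2]
width: 0.998
```

```bash
python3 - <<'E'
from h import *
s=get_state(); im=viewer.snapshot('wrist'); cv2.imwrite('pics/l.png',im)
print(proj('wrist',[.443,.321,.008],s))
go(.443,.321,.006)
E
```

```text
[[314.65845168 215.00213891]]
t 16.5 tcp [444.6 320.3 172.8] shift [0.0017 0.0003 0.1668] yaw 75.47 tilt [-0.  0.] w 1.001 F [-0.1 -0.4 -0.2]
```

View pics/l.png

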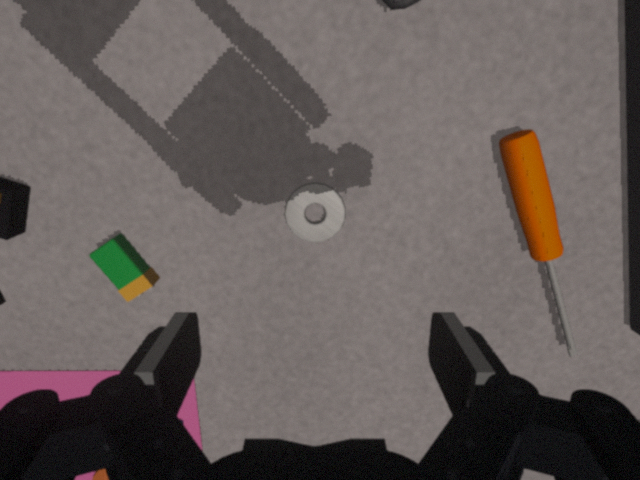

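The washer is at (315,213), 2 px off the prediction. I descend, keeping the tips just above the bench.

drive_tool --targets '[[[0,0,0],[0.0031,0.0005,0.04],1],[[0,0,0],[0.0031,0.0005,0.08],1],[[0,0,0],[0.0031,0.0005,0.12],0.8],[[0,0,0],[0.0031,0.0005,0.145],0.8],[[0,0,0],[0.0031,0.0005,0.157],0.8],[[0,0,0],[0.0031,0.0005,0.163],0.8],[[0,0,0],[0.0031,0.0005,0.163],0.8],[[0,0,0],[0.0031,0.0005,0.163],0.4],[[0,0,0],[0.0031,0.0005,0.163],0.4],[[0,0,0],[0.0031,0.0005,0.163],0.4],[[0,0,0],[0.0031,0.0005,0.163],0.4],[[0,0,0],[0.0031,0.0005,0.163],0.4],[[0,0,0],[0.0031,0.0005,0.163],0.4],[[0,0,0],[0.0031,0.0005,0.163],0.4]]' --squeeze 60

```text
time_s: 17.9
tcp_pos: [0.4428, 0.3227, 0.0128]
orientation: [0.126, 0.992, 0.001, 0.001]
ft_force: [-2.5, -1.2, 7.3]
width: 0.498
```

```bash
python3 - <<'E'
from h import *
s=get_state(); im=viewer.snapshot('wrist'); cv2.imwrite('pics/m.png',im)
go(.640,.0941,.172)
cv2.imwrite('pics/mc.png',cv2.resize(im[250:410,200:430],None,fx=3,fy=3,interpolation=cv2.INTER_CUBIC))
R=Ro.from_quat(s['orientation']).as_matrix()
hsv=cv2.cvtColor(im,cv2.COLOR_BGR2HSV)
for uv in((314.5,290),(314.5,330),(314.5,350)):
    print(uv,np.round(((cast('wrist',uv,.008,s)-s['tcp_pos'])@R*1000)[0],1))
E
```

```text
t 17.95 tcp [442.8 322.7  12.8] shift [-0.2485 -0.1717 -0.159 ] yaw 75.52 tilt [0.0028 0.0015] w 0.494 F [-2.3 -2.3  9. ]
(314.5, 290) [14.2  0.1  4.7]
(314.5, 330) [-3.4  0.1  4.8]
(314.5, 350) [-12.7   0.1   4.8]
```

View pics/mc.png

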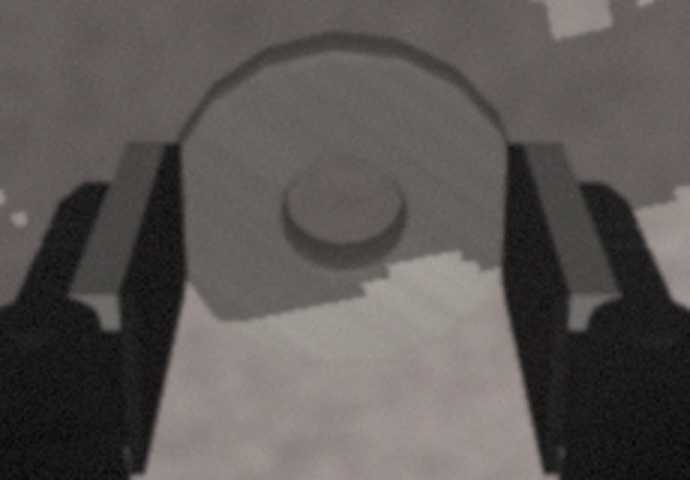

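The washer is held with its hole at tool (+0.8, 0.1). I carry it to the post.

drive_tool --targets '[[[0,0,0],[0,0,-0.02],0.35],[[0,0,0],[0,0,-0.06],0.35],[[0,0,0],[-0.02,-0.01,-0.1],0.35],[[0,0,0],[-0.05,-0.035,-0.14],0.35],[[0,0,0],[-0.085,-0.06,-0.16],0.35],[[0,0,0],[-0.12,-0.085,-0.16],0.35],[[0,0,0],[-0.155,-0.11,-0.16],0.35],[[0,0,0],[-0.19,-0.135,-0.16],0.35],[[0,0,0],[-0.225,-0.158,-0.16],0.35],[[0,0,0],[-0.24,-0.168,-0.16],0.35],[[0,0,0],[-0.249,-0.172,-0.16],0.35],[[0,0,0],[-0.249,-0.172,-0.16],0.35],[[0,0,0],[-0.249,-0.172,-0.16],0.35],[[0,0,0],[-0.249,-0.172,-0.16],0.35],[[0,0,0],[-0.249,-0.172,-0.16],0.35],[[0,0,0],[-0.249,-0.172,-0.16],0.35]]'

```text
time_s: 19.55
tcp_pos: [0.639, 0.0939, 0.1699]
orientation: [0.125, 0.992, 0.0, -0.0]
ft_force: [0.3, 0.3, -0.5]
width: 0.492
```

```bash
python3 - <<'E'
from h import *
s=get_state(); im=viewer.snapshot('wrist'); cv2.imwrite('pics/n.png',im)
go(.641,.0939,.056)
print(proj('wrist',[.6402,.0941,.054],s))
cv2.imwrite('pics/nc.png',cv2.resize(im[200:380,200:430],None,fx=3,fy=3,interpolation=cv2.INTER_CUBIC))
E
```

```text
t 19.6 tcp [639.1  93.7 169.9] shift [-0.0018  0.0006  0.1139] yaw 75.57 tilt [-0.  0.] w 0.488 F [0.1 0.1 0.2]
[[314.8625746  238.11320619]]
```

View pics/nc.png

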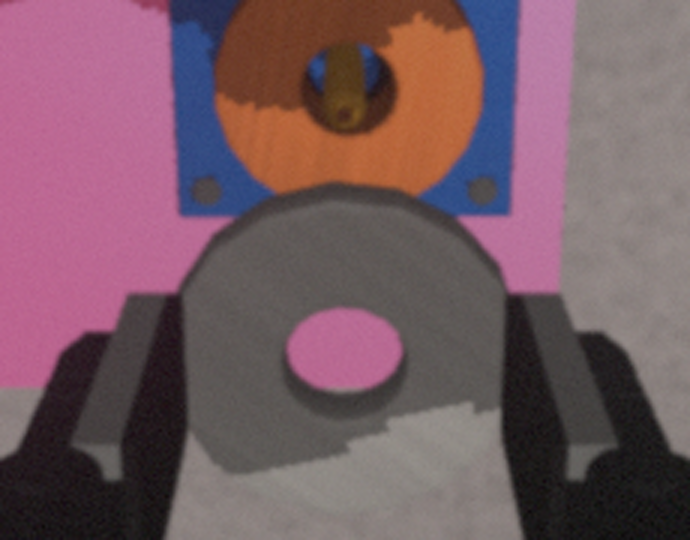

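drive_tool --targets '[[[0,0,0],[-0.0018,0.0006,0.03],0.35],[[0,0,0],[-0.0018,0.0006,0.06],0.35],[[0,0,0],[-0.0018,0.0006,0.08],0.35],[[0,0,0],[-0.0018,0.0006,0.09],0.35],[[0,0,0],[-0.0018,0.0006,0.096],0.35],[[0,0,0],[-0.0018,0.0006,0.099],0.35],[[0,0,0],[-0.0018,0.0006,0.099],0.35],[[0,0,0],[-0.0018,0.0006,0.099],0.35]]'

```text
time_s: 20.4
tcp_pos: [0.6422, 0.0933, 0.0721]
orientation: [0.126, 0.992, 0.0, 0.001]
ft_force: [1.0, 0.2, -1.6]
width: 0.49
```

```bash
python3 - <<'E'
from h import *
s=get_state(); im=viewer.snapshot('wrist'); cv2.imwrite('pics/oc.png',cv2.resize(im[250:410,200:430],None,fx=3,fy=3,interpolation=cv2.INTER_CUBIC))
go(.641,.0939,.052)
E
```

```text
t 20.45 tcp [642.2  93.3  72.2] shift [0.0013 0.0003 0.0202] yaw 75.51 tilt [0.0022 0.0001] w 0.49 F [-0.3  0.1 -0.6]
```

View pics/oc.png

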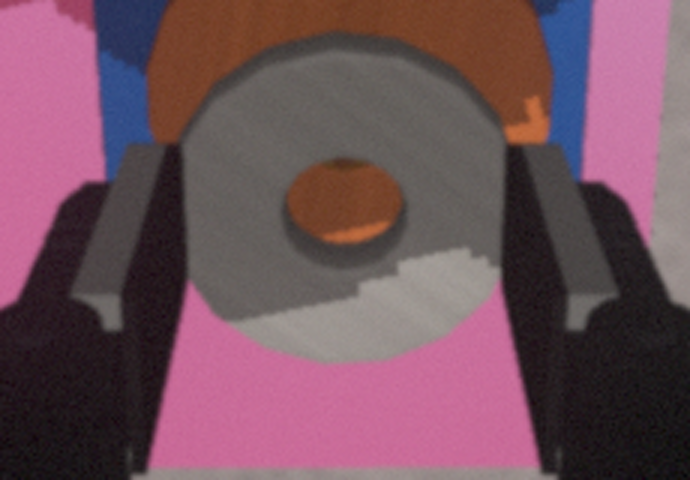

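```bash
python3 - <<'E'
from h import *
s=get_state()
p=proj('wrist',[[.6402,.0941,.054],[.6402,.0941,.050],[.6402,.0941,.038]],s);print(p,(p-[200,250])*3)
R=Ro.from_quat(s['orientation']).as_matrix()
for h in(-.0048-.0,-.0128):
    pass
H=s['tcp_pos']+R@np.array([.0008,0,.0048]);print('hole top',H,proj('wrist',H,s)); H=s['tcp_pos']+R@np.array([.0008,0,.0128]);print('hole bottom',H,proj('wrist',H,s))
E
```

```text
[[314.77463839 301.91995802]
 [314.75497416 297.65706721]
 [314.7008256  285.91852545]] [[344.32391516 155.75987406]
 [344.26492247 142.97120163]
 [344.1024768  107.75557636]]
hole top [0.64141537 0.09350477 0.06737043] [[314.15693982 320.63480876]]
hole bottom [0.64143275 0.09350594 0.05937044] [[314.15719234 310.84568194]]
```

The tip is hidden by the washer's rim, as the projection predicts. The hole is 1.2 mm past the post, so I correct by +1.3 mm in tool x and lower, watching the force.

drive_tool --targets '[[[0,0,0],[0.0013,0.0004,0],0.35],[[0,0,0],[0.0013,0.0004,0.003],0.35],[[0,0,0],[0.0013,0.0004,0.006],0.35],[[0,0,0],[0.0013,0.0004,0.009],0.35],[[0,0,0],[0.0013,0.0004,0.012],0.35],[[0,0,0],[0.0013,0.0004,0.014],0.35],[[0,0,0],[0.0013,0.0004,0.014],0.35]]'

```text
time_s: 21.15
tcp_pos: [0.6398, 0.0939, 0.0562]
orientation: [0.126, 0.992, -0.0, -0.001]
ft_force: [-0.7, -0.1, -1.4]
width: 0.49
```

```bash
python3 - <<'E'
from h import *
s=get_state(); im=viewer.snapshot('wrist'); cv2.imwrite('pics/pc.png',cv2.resize(im[250:410,200:430],None,fx=3,fy=3,interpolation=cv2.INTER_CUBIC))
go(.641,.0939,.052)
E
```

```text
t 21.2 tcp [640.   93.9  56.5] shift [-0.0009  0.0002  0.0045] yaw 75.51 tilt [-0.0005 -0.    ] w 0.49 F [-0.3 -0.2 -0.5]
```

View pics/pc.png

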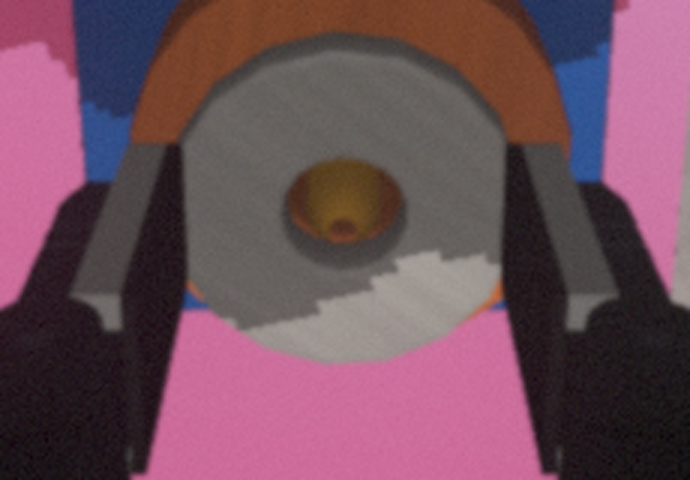

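The post tip shows inside the washer hole at (343,228) in the crop, without force. I lower and release.

drive_tool --targets '[[[0,0,0],[-0.0006,0,0.002],0.35],[[0,0,0],[-0.0006,0,0.0042],0.35],[[0,0,0],[-0.0006,0,0.0042],0.35],[[0,0,0],[-0.0006,0,0.0042],0.8],[[0,0,0],[-0.0006,0,0.0042],0.8],[[0,0,0],[-0.0006,0,0.0042],0.8],[[0,0,0],[0,0,-0.02],1],[[0,0,0],[0,0,-0.07],1],[[0,0,0],[0,0,-0.11],1],[[0,0,0],[0,0,-0.113],1],[[0,0,0],[0,0,-0.113],1],[[0,0,0],[0,0,-0.113],1],[[0,0,0],[0,0,-0.113],1],[[0,0,0],[0,0,-0.113],1]]'

```text
time_s: 22.6
tcp_pos: [0.6391, 0.0939, 0.1676]
orientation: [0.126, 0.992, -0.0, -0.002]
ft_force: [0.2, -0.2, -0.0]
width: 0.996
```

```bash
python3 - <<'E'
from h import *
s=get_state(); im=viewer.snapshot('wrist')
go(.442,-.311,.18)
cv2.imwrite('pics/qc.png',cv2.resize(im[150:290,230:390],None,fx=4,fy=4,interpolation=cv2.INTER_CUBIC))
E
```

```text
t 22.65 tcp [639.4  93.9 168. ] shift [ 0.0899 -0.4414 -0.0113] yaw 75.51 tilt [-0.0028 -0.0002] w 0.997 F [-0.1 -0.1 -0.4]
```

View pics/qc.png

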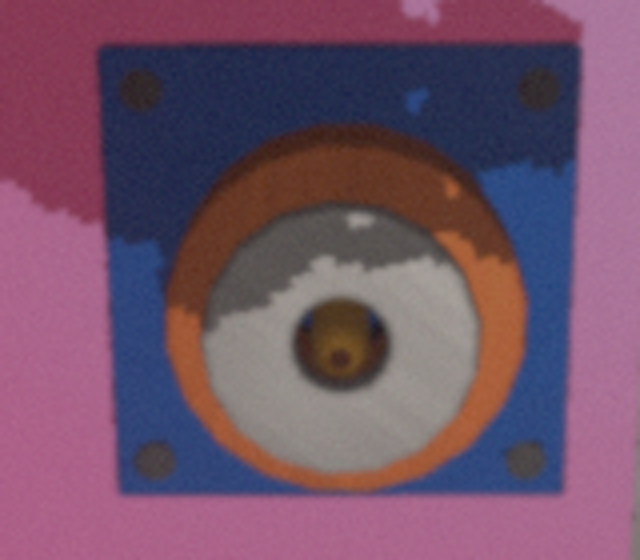

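The stack of three lies flat over the post. Next is the capacitor.

drive_tool --targets '[[[0,0,0],[0.09,-0.441,-0.012],1],[[0,0,0],[0.09,-0.441,-0.012],1],[[0,0,0],[0.09,-0.441,-0.012],1],[[0,0,0],[0.09,-0.441,-0.012],1],[[0,0,0],[0.09,-0.441,-0.012],1],[[0,0,0],[0.09,-0.441,-0.012],1],[[0,0,0],[0.09,-0.441,-0.012],1],[[0,0,0],[0.09,-0.441,-0.012],1],[[0,0,0],[0.09,-0.441,-0.012],1],[[0,0,0],[0.09,-0.441,-0.012],1],[[0,0,0],[0.09,-0.441,-0.012],1],[[0,0,0],[0.09,-0.441,-0.012],1],[[0,0,0],[0.09,-0.441,-0.012],1],[[0,0,0],[0.09,-0.441,-0.012],1],[[0,0,0],[0.09,-0.441,-0.012],1],[[0,0,0],[0.09,-0.441,-0.012],1]]'

```text
time_s: 24.25
tcp_pos: [0.4431, -0.31, 0.1818]
orientation: [0.125, 0.992, -0.0, 0.0]
ft_force: [0.3, 1.0, -0.2]
width: 1.003
```

```bash
python3 - <<'E'
from h import *
s=get_state(); im=viewer.snapshot('wrist'); cv2.imwrite('pics/r.png',im)
print(proj('wrist',[[.442,-.311,.05],[.442,-.311,.0]],s))
go(.442,-.311,.033)
E
```

```text
[[312.32993534 228.39848835]
 [312.59765467 210.83292209]]
t 24.3 tcp [ 443.  -310.1  181.8] shift [ 0.0007 -0.0011  0.1488] yaw 75.56 tilt [ 0. -0.] w 0.999 F [-0.2  0.1 -0.4]
```

View pics/r.png

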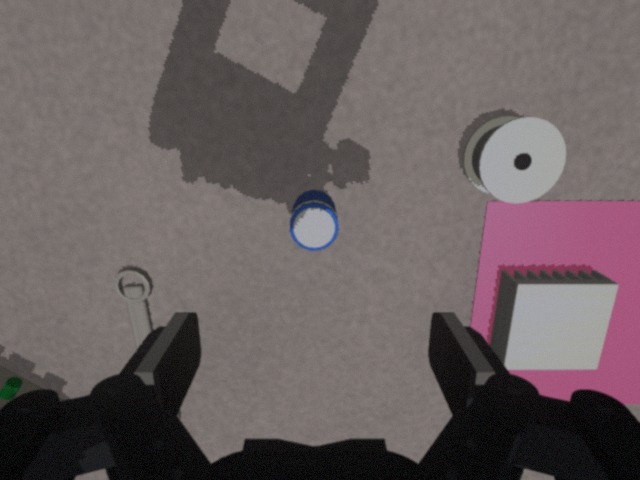

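The capacitor's top is at (314.5,226). I descend around it and close softly.

drive_tool --targets '[[[0,0,0],[0.0022,0.0004,0.03],1],[[0,0,0],[0.0022,0.0004,0.06],1],[[0,0,0],[0.0022,0.0004,0.09],1],[[0,0,0],[0.0022,0.0004,0.12],1],[[0,0,0],[0.0022,0.0004,0.145],1],[[0,0,0],[0.0022,0.0004,0.157],1],[[0,0,0],[0.0022,0.0004,0.157],0.6],[[0,0,0],[0.0022,0.0004,0.157],0.6],[[0,0,0],[0.0022,0.0004,0.157],0.5],[[0,0,0],[0.0022,0.0004,0.157],0.46],[[0,0,0],[0.0022,0.0004,0.157],0.44],[[0,0,0],[0.0022,0.0004,0.157],0.42],[[0,0,0],[0.0022,0.0004,0.157],0.4],[[0,0,0],[0.0022,0.0004,0.157],0.38],[[0,0,0],[0.0022,0.0004,0.157],0.36],[[0,0,0],[0.0022,0.0004,0.157],0.33],[[0,0,0],[0.0022,0.0004,0.157],0.3],[[0,0,0],[0.0022,0.0004,0.157],0.28],[[0,0,0],[0.0022,0.0004,0.157],0.28],[[0,0,0],[0.0022,0.0004,0.157],0.28]]' --squeeze 30

```text
time_s: 26.3
tcp_pos: [0.441, -0.3099, 0.0255]
orientation: [0.126, 0.992, -0.0, 0.0]
ft_force: [-1.3, 1.5, 5.3]
width: 0.403
```

```bash
python3 - <<'E'
from h import *
s=get_state(); im=viewer.snapshot('wrist'); cv2.imwrite('pics/s.png',im)
go(.6113,-.0243,.15)
R=Ro.from_quat(s['orientation']).as_matrix()
hsv=cv2.cvtColor(im,cv2.COLOR_BGR2HSV)
E
```

```text
t 26.35 tcp [ 441.  -309.9   25.5] shift [-0.0935  0.319  -0.1245] yaw 75.51 tilt [ 0.0004 -0.0004] w 0.4 F [-2.1  0.6  5.6]
```

View pics/s.png

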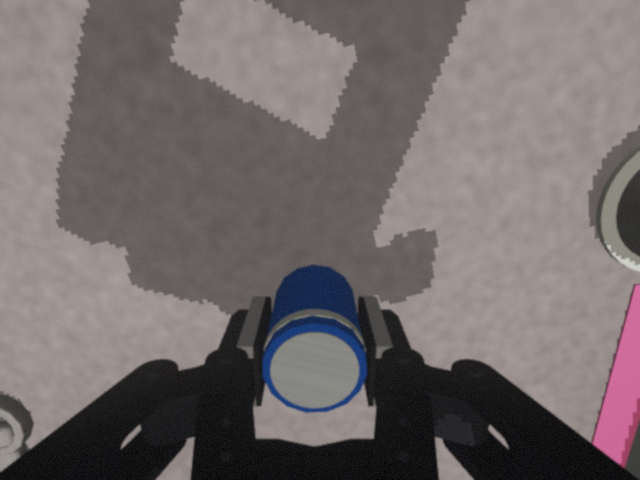

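The capacitor is gripped upright at width 0.40. I lift it and carry it smoothly to the midpoint, (610.7,-23) in the wrist-corrected frame.

drive_tool --targets '[[[0,0,0],[0,0,-0.01],0.25],[[0,0,0],[0,0,-0.03],0.25],[[0,0,0],[0,0,-0.055],0.25],[[0,0,0],[-0.002,0.006,-0.08],0.25],[[0,0,0],[-0.006,0.02,-0.095],0.25],[[0,0,0],[-0.013,0.045,-0.1],0.25],[[0,0,0],[-0.022,0.075,-0.1],0.25],[[0,0,0],[-0.031,0.107,-0.1],0.25],[[0,0,0],[-0.041,0.14,-0.1],0.25],[[0,0,0],[-0.05,0.173,-0.1],0.25],[[0,0,0],[-0.06,0.206,-0.1],0.25],[[0,0,0],[-0.069,0.238,-0.1],0.25],[[0,0,0],[-0.077,0.267,-0.1],0.25],[[0,0,0],[-0.084,0.29,-0.1],0.25],[[0,0,0],[-0.089,0.307,-0.1],0.25],[[0,0,0],[-0.0915,0.316,-0.1],0.25],[[0,0,0],[-0.0925,0.32,-0.1],0.25],[[0,0,0],[-0.0925,0.32,-0.1],0.25],[[0,0,0],[-0.0925,0.32,-0.1],0.25],[[0,0,0],[-0.0925,0.32,-0.1],0.25]]' --squeeze 40

```text
time_s: 28.35
tcp_pos: [0.61, -0.0237, 0.1248]
orientation: [0.127, 0.992, -0.0, -0.0]
ft_force: [0.1, -0.2, 0.2]
width: 0.4
```

```bash
python3 - <<'E'
from h import *
s=get_state(); im=viewer.snapshot('wrist'); cv2.imwrite('pics/t.png',im)
go(.6107,-.023,.0265)
I=im.astype(int);hsv=cv2.cvtColor(im,cv2.COLOR_BGR2HSV)
E
```

```text
t 28.4 tcp [610.  -23.6 124.8] shift [-0.0005  0.0008  0.0983] yaw 75.45 tilt [-0.0001 -0.0001] w 0.398 F [ 0.5  0.4 -1.2]
```

View pics/t.png

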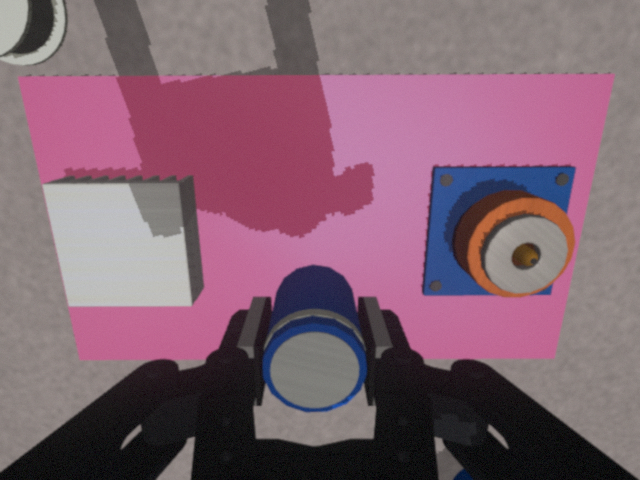

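drive_tool --targets '[[[0,0,0],[-0.0005,0.0008,0.02],0.25],[[0,0,0],[-0.0005,0.0008,0.045],0.25],[[0,0,0],[-0.0005,0.0008,0.068],0.25],[[0,0,0],[-0.0005,0.0008,0.082],0.25],[[0,0,0],[-0.0005,0.0008,0.09],0.25],[[0,0,0],[-0.0005,0.0008,0.095],0.25],[[0,0,0],[-0.0005,0.0008,0.0985],0.25],[[0,0,0],[-0.0005,0.0008,0.099],0.25],[[0,0,0],[-0.0005,0.0008,0.099],0.25],[[0,0,0],[-0.0005,0.0008,0.099],0.25]]'

```text
time_s: 29.4
tcp_pos: [0.6116, -0.0223, 0.0266]
orientation: [0.126, 0.992, -0.0, 0.001]
ft_force: [-0.2, 0.1, -0.5]
width: 0.398
```

```bash
python3 - <<'E'
from h import *
go(.6107,-.023,.0265)
E
```

```text
t 29.4 tcp [611.6 -22.3  26.6] shift [ 0.0007 -0.0009  0.0001] yaw 75.52 tilt [ 0.0013 -0.0002] w 0.398 F [-0.2  0.1 -0.5]
```

drive_tool --targets '[[[0,0,0],[0,0,0.0008],0.25],[[0,0,0],[0,0,0.0008],0.25],[[0,0,0],[0,0,0.0008],0.43],[[0,0,0],[0,0,0.0008],0.46],[[0,0,0],[0,0,0.0008],0.5],[[0,0,0],[0,0,0.0008],0.6],[[0,0,0],[0,0,0.0008],0.8],[[0,0,0],[0,0,0.0008],1],[[0,0,0],[0,0,0.0008],1],[[0,0,0],[0,0,0.0008],1],[[0,0,0],[0,0,-0.03],1],[[0,0,0],[0,0,-0.08],1],[[0,0,0],[0,0,-0.13],1],[[0,0,0],[0,0,-0.14],1],[[0,0,0],[0,0,-0.14],1],[[0,0,0],[0,0,-0.14],1],[[0,0,0],[0,0,-0.14],1]]'

```text
time_s: 31.1
tcp_pos: [0.6094, -0.022, 0.1628]
orientation: [0.126, 0.992, -0.0, -0.002]
ft_force: [0.3, 1.2, 0.2]
width: 0.998
```

```bash
python3 - <<'E'
from h import *
s=get_state(); im=viewer.snapshot('wrist'); cv2.imwrite('pics/u.png',im)
go(.436,.0305,.17)
E
```

```text
t 31.15 tcp [609.5 -22.  162.8] shift [ 0.1811  0.0075 -0.0063] yaw 75.52 tilt [-0.0048  0.0006] w 0.998 F [-0.9 -0.1 -0.7]
```

View pics/u.png

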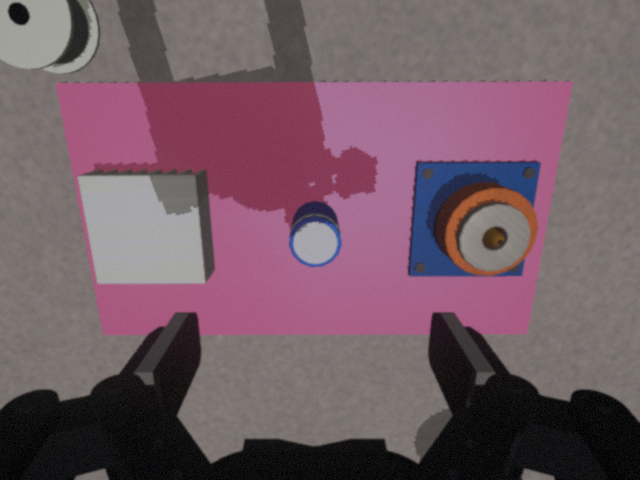

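The capacitor stands upright at the middle of the mat. Next is the rectifier, with the jaws turned to world y.

drive_tool --targets '[[[0,0,-7],[0.045,0.002,-0.007],1],[[0,0,-14.5],[0.09,0.004,-0.007],1],[[0,0,-14.5],[0.135,0.006,-0.007],1],[[0,0,-14.5],[0.181,0.0075,-0.007],1],[[0,0,-14.5],[0.181,0.0075,-0.007],1],[[0,0,-14.5],[0.181,0.0075,-0.007],1],[[0,0,-14.5],[0.181,0.0075,-0.007],1],[[0,0,-14.5],[0.181,0.0075,-0.007],1],[[0,0,-14.5],[0.181,0.0075,-0.007],1],[[0,0,-14.5],[0.181,0.0075,-0.007],1],[[0,0,-14.5],[0.181,0.0075,-0.007],1],[[0,0,-14.5],[0.181,0.0075,-0.007],1]]'

```text
time_s: 32.35
tcp_pos: [0.4378, 0.0302, 0.1728]
orientation: [-0.0, 1.0, -0.0, -0.0]
ft_force: [1.3, 0.2, 0.4]
width: 0.998
```

```bash
python3 - <<'E'
from h import *
s=get_state(); im=viewer.snapshot('wrist'); cv2.imwrite('pics/v.png',im)
go(.436,.0305,.016)
rep('wrist','rect',im.max(2)<60,(280,180,360,270),.016,s)
E
```

```text
t 32.4 tcp [437.7  30.2 172.8] shift [0.0017 0.0003 0.1568] yaw 90.01 tilt [-0.0001 -0.    ] w 1.0 F [ 0.4 -0.4  0.3]
rect rect 434.6 31.0 28.7 31.8 87.6 circ [array([434.2,  31.3]), np.float64(32.5)]
```

View pics/v.png

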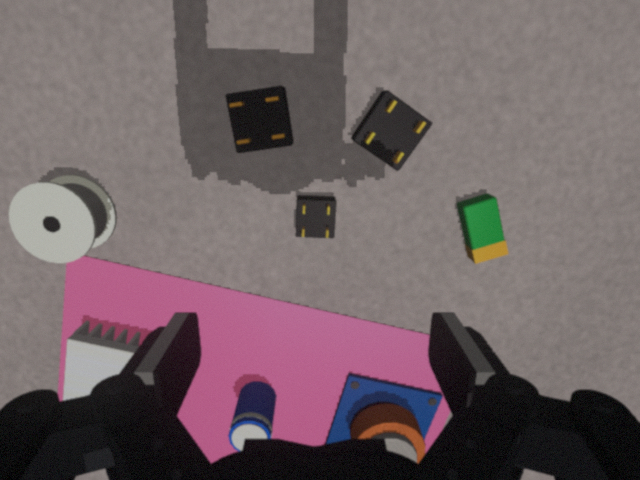

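The smallest block is at (316,217), aligned with the jaws, and neighbours are clear. I descend and grip.

drive_tool --targets '[[[0,0,0],[0.0025,0.0006,0.04],1],[[0,0,0],[0.0025,0.0006,0.08],0.8],[[0,0,0],[0.0025,0.0006,0.12],0.6],[[0,0,0],[0.0025,0.0006,0.145],0.6],[[0,0,0],[0.0025,0.0006,0.155],0.6],[[0,0,0],[0.0025,0.0006,0.1595],0.6],[[0,0,0],[0.0025,0.0006,0.1595],0.5],[[0,0,0],[0.0025,0.0006,0.1595],0.4],[[0,0,0],[0.0025,0.0006,0.1595],0.35],[[0,0,0],[0.0025,0.0006,0.1595],0.3],[[0,0,0],[0.0025,0.0006,0.1595],0.25],[[0,0,0],[0.0025,0.0006,0.1595],0.2],[[0,0,0],[0.0025,0.0006,0.1595],0.2],[[0,0,0],[0.0025,0.0006,0.1595],0.2]]' --squeeze 40

```text
time_s: 33.8
tcp_pos: [0.4368, 0.0308, 0.0153]
orientation: [-0.0, 1.0, -0.0, 0.002]
ft_force: [-0.8, 0.3, 6.1]
width: 0.335
```

```bash
python3 - <<'E'
from h import *
s=get_state(); im=viewer.snapshot('wrist'); cv2.imwrite('pics/w.png',im)
go(.5808,-.1388,.15)
E
```

```text
t 33.85 tcp [436.8  30.8  15.3] shift [-0.1444 -0.1697 -0.1342] yaw 90.02 tilt [ 0.0034 -0.0002] w 0.336 F [-1.2 -0.   6. ]
```

View pics/w.png

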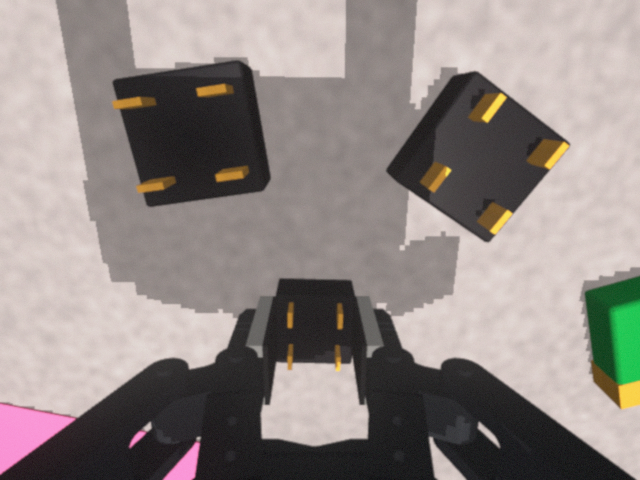

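The rectifier is held squarely. I carry it to the heat sink.

drive_tool --targets '[[[0,0,0],[0,0,-0.02],0.15],[[0,0,0],[0,0,-0.06],0.15],[[0,0,0],[0,0,-0.1],0.15],[[0,0,4],[-0.015,-0.018,-0.13],0.15],[[0,0,8],[-0.035,-0.042,-0.134],0.15],[[0,0,12],[-0.06,-0.07,-0.134],0.15],[[0,0,14.5],[-0.085,-0.1,-0.134],0.15],[[0,0,14.5],[-0.11,-0.13,-0.134],0.15],[[0,0,14.5],[-0.13,-0.153,-0.134],0.15],[[0,0,14.5],[-0.142,-0.167,-0.134],0.15],[[0,0,14.5],[-0.146,-0.17,-0.134],0.15],[[0,0,14.5],[-0.146,-0.17,-0.134],0.15],[[0,0,14.5],[-0.146,-0.17,-0.134],0.15],[[0,0,14.5],[-0.146,-0.17,-0.134],0.15],[[0,0,14.5],[-0.146,-0.17,-0.134],0.15]]'

```text
time_s: 35.35
tcp_pos: [0.5807, -0.1383, 0.1474]
orientation: [0.126, 0.992, 0.0, 0.0]
ft_force: [0.2, -0.3, 0.1]
width: 0.336
```

```bash
python3 - <<'E'
from h import *
s=get_state(); im=viewer.snapshot('wrist'); cv2.imwrite('pics/x.png',im)
go(.5828,-.1392,.047)
print(proj('wrist',[[.5808,-.1388,.03]],s))
E
```

```text
t 35.4 tcp [ 580.8 -138.4  147.5] shift [-0.0021 -0.0003  0.1005] yaw 75.56 tilt [0.0001 0.    ] w 0.339 F [ 0.4 -0.1  0.5]
[[313.45886606 236.02966138]]
```

View pics/x.png

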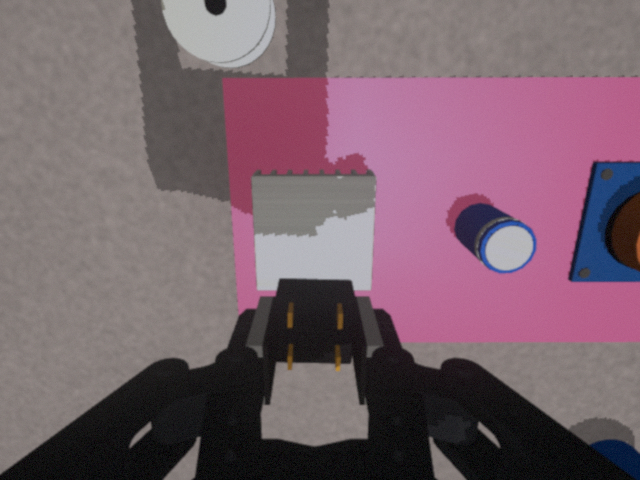

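The heat sink's top is centred at about (314,233), matching the prediction. I lower and release.

drive_tool --targets '[[[0,0,0],[-0.0021,-0.0003,0.03],0.15],[[0,0,0],[-0.0021,-0.0003,0.06],0.15],[[0,0,0],[-0.0021,-0.0003,0.08],0.15],[[0,0,0],[-0.0021,-0.0003,0.092],0.15],[[0,0,0],[-0.0021,-0.0003,0.098],0.15],[[0,0,0],[-0.0021,-0.0003,0.101],0.15],[[0,0,0],[-0.0021,-0.0003,0.101],0.15],[[0,0,0],[-0.0021,-0.0003,0.101],0.15]]'

```text
time_s: 36.2
tcp_pos: [0.584, -0.1401, 0.0476]
orientation: [0.126, 0.992, -0.0, 0.001]
ft_force: [0.5, -0.1, -0.7]
width: 0.34
```

drive_tool --targets '[[[0,0,0],[0,0,0.001],0.15],[[0,0,0],[0,0,0.001],0.15],[[0,0,0],[0,0,0.001],0.38],[[0,0,0],[0,0,0.001],0.42],[[0,0,0],[0,0,0.001],0.5],[[0,0,0],[0,0,0.001],0.6],[[0,0,0],[0,0,0.001],0.6],[[0,0,0],[0,0,-0.03],0.6],[[0,0,0],[0,0,-0.08],0.6],[[0,0,0],[0,0,-0.13],0.6],[[0,0,0],[0,0,-0.13],0.6],[[0,0,0],[0,0,-0.13],0.6],[[0,0,0],[0,0,-0.13],0.6],[[0,0,0],[0,0,-0.13],0.6]]'

```text
time_s: 37.6
tcp_pos: [0.5818, -0.1394, 0.1737]
orientation: [0.126, 0.992, 0.0, -0.002]
ft_force: [0.5, 0.5, -1.0]
width: 0.6
```

```bash
python3 - <<'E'
from h import *
s=get_state(); im=viewer.snapshot('wrist'); cv2.imwrite('pics/y.png',im)
rep('wrist','rect',im.max(2)<60,(270,190,360,280),.046,s)
go(.25,.35,.24)
E
```

```text
rect rect 581.4 -139.6 28.2 31.7 73.0 circ [array([ 580.8, -139.5]), np.float64(32.5)]
t 37.65 tcp [ 581.9 -139.5  173.9] shift [ 0.4441  0.391  -0.0642] yaw 75.52 tilt [-0.0038  0.0012] w 0.601 F [-0.6 -0.4  0.8]
```

View pics/y.png

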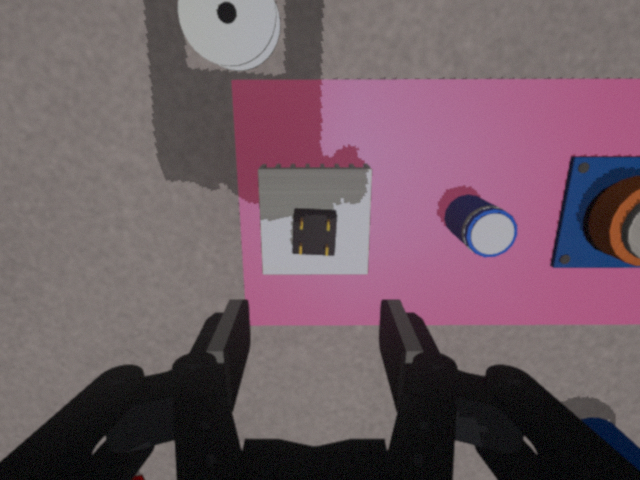

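The rectifier lies terminals up near the middle of the heat sink. I clear the arm and check all placings in the fixed views.

drive_tool --targets '[[[0,0,0],[0,0,-0.05],0.6],[[0,0,0],[0.05,-0.25,-0.08],0.6],[[0,0,0],[0.05,-0.25,-0.08],0.6],[[0,0,0],[0.05,-0.25,-0.08],0.6],[[0,0,0],[0.05,-0.25,-0.08],0.6],[[0,0,0],[0.05,-0.25,-0.08],0.6],[[0,0,0],[0.05,-0.25,-0.08],0.6],[[0,0,0],[0.05,-0.25,-0.08],0.6],[[0,0,0],[0.05,-0.25,-0.08],0.6],[[0,0,0],[0.05,-0.25,-0.08],0.6],[[0,0,0],[0.05,-0.25,-0.08],0.6]]'

```text
time_s: 38.75
tcp_pos: [0.4728, -0.3681, 0.2559]
orientation: [0.125, 0.992, 0.0, -0.0]
ft_force: [-0.2, 0.7, -0.3]
width: 0.601
```

```bash
python3 - <<'E'
from h import *
im=viewer.snapshot('top'); cv2.imwrite('pics/z.png',im); sc=viewer.snapshot('scene'); 
I=im.astype(int);hsv=cv2.cvtColor(im,cv2.COLOR_BGR2HSV);S=hsv[...,1].astype(int);V=hsv[...,2].astype(int)
rep('top','trafo',(I[...,2]-I[...,0])>50*1,(240,130,300,190),.038) if 0 else None
c=np.vstack([im[100:290,200:440]]); 
cv2.imwrite('pics/z1.png',cv2.resize(c,None,fx=3,fy=3,interpolation=cv2.INTER_CUBIC))
cv2.imwrite('pics/z2.png',cv2.resize(sc[150:380,150:450],None,fx=2.6,fy=2.6,interpolation=cv2.INTER_CUBIC))
for n,X in dict(mid=[.6113,-.0243,.05],sink=[.5817,-.1406,.016+.03],washer=[.6409,.0921,.046],reel=[.4371,-.158,.034],batt=[.4472,.1595,.017]).items():
    p=proj('top',X)[0];print(n,p.round(1),((p-[200,100])*3).round(0))
E
```

```text
mid [325.3 175.4] [376. 226.]
sink [389.  192.6] [567. 278.]
washer [261.7 159.3] [185. 178.]
reel [398.4 272.5] [595. 517.]
batt [223.8 266.1] [ 71. 498.]
```

View pics/z1.png

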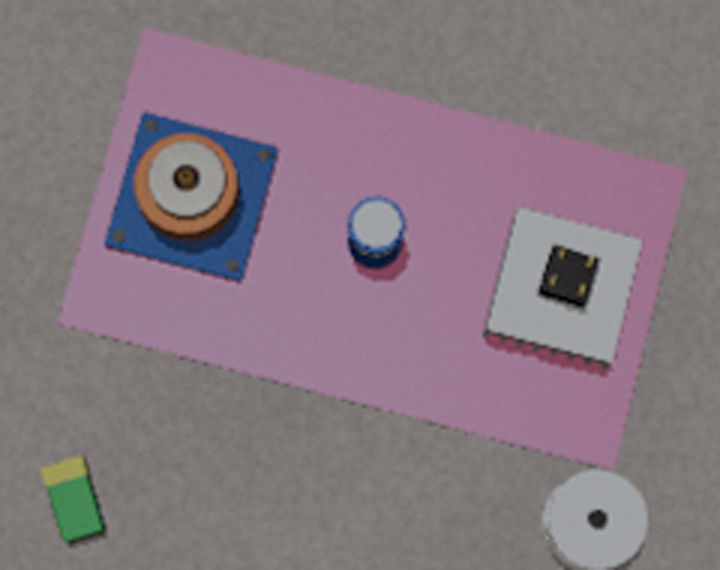

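View pics/z2.png

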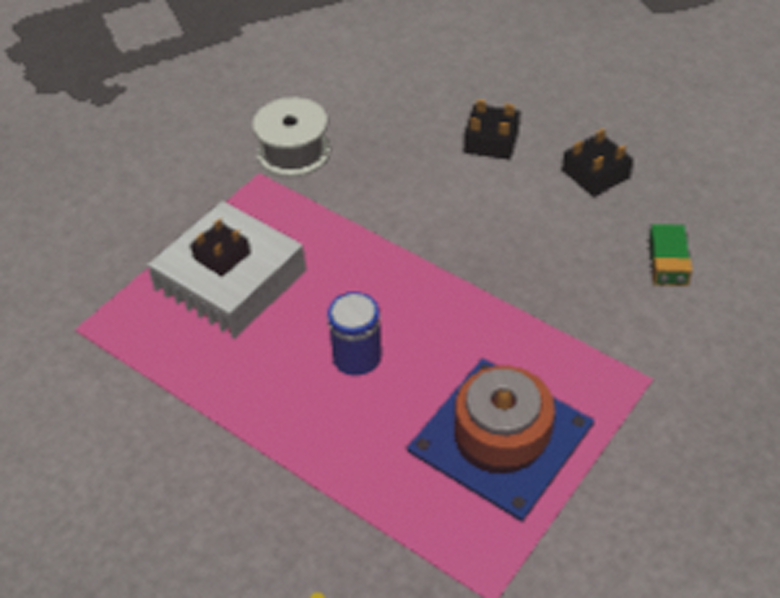

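Against predicted crop pixels, everything sits where it should:

| Part | Predicted | Seen |
|---|---|---|
| Capacitor | (376,226) | (377,224) |
| Rectifier | (567,278) | (569,276) |
| Washer | (185,178) | (187,178) |

The reel and battery are at their starting pixels. I hand in.

```bash
python3 - <<'E'
from h import *
print(r.finish_job())
go(.5,0,.2)
E
```

```text
the job is handed in; nothing more can be done
None
the job is handed in; nothing more can be done
```

The job is done and handed in at about 39 s of the 131 s allowed; no verdict came back.

**What I did:** I stacked the pad, transformer and washer over the post. I stood the capacitor at the middle of the mat and laid the smallest (30 mm) rectifier, terminals up, on the heat sink.

**Last checks (top and scene views):**
- **Placing:** the washer, capacitor and rectifier were each within about 2 mm of their targets. The stack looked flat and the capacitor upright.
- **Bystanders:** the reel and battery were where they started.
- **Arm:** it stood clear of everything at hand-in. Readings between moves stayed below about 10 N at the wrist.

**Disagreements:** the top and wrist cameras differed by up to 3.5 mm, on the pad. For the post, rings and rectifier I used wrist readings, checking each ring's hole in the held view. The capacitor and heat-sink targets came from the top view, shifted by that difference. The stack's heights were judged by eye from the layers' look, not measured.

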